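Snap the hose clips and set the flow

ROBOT

A 6-joint arm with a two-finger parallel gripper is mounted at the origin on a cart in front of the work surface, level with it; the furniture and walls round the work are solid. World frame = base frame: x ahead of the robot, y to its left, z up, the work surface at z = 0. Lengths are in m, angles in rad, forces in N, time in s.
With the tool pointing down it reaches from about 0.4 to 0.925 m from the base axis. Payload 12.5 kg.
Tool frame: the origin (TCP) lies midway between the tips of the shut fingers; the grasp point (between the pads) lies 19 mm behind it (env.grip_point_offset is the z of the grasp point in the tool frame, in m); z points along the fingers, y is the line along which they close (so a half turn about z gives the same grasp; the last joint's range is limited). The gripper opens to 95 mm and grips with 3 to 60 N. Pads are 20 mm wide; open, the fingers measure 119 mm over their backs; the gripper's body (75 mm by 180 mm) begins 59 mm behind the grasp point.
Start: joints at [1.235, 0.491, 1.559, -0, 1.092, -0.106], TCP at [0.142, 0.609, 0.215] pointing down, gripper open.
Joint ranges: [-3.1, 3.1], [-0.84, 2.19], [0.05, 2.79], [-1.13, 4.28], [0.06, 2.93], [-2.69, 2.69]. Speed limits (rad/s): [2.22, 2.22, 2.79, 3.14, 3.14, 3.14].

INTERFACE

Orientations are given as a unit quaternion [w, x, y, z].
In Python, from workcell import env gives the robot as it stands.
- The arm moves only by the tool carry_out, never from a script. Its arguments are lists of equal length, an entry for each row: "grip": the closure, from -1 (fully open) to 1 (shut); "xyz": the shift along the tool's x, y, z in m, a list of three; "twist": the turn about the tool's z in degrees. A call has 1 to 5 rows; each row shifts and turns the commanded pose from where the row before left it, along the tool's axes as they then stand; what a row does not reach is not made up. A row lasts 1/8 s, in which the tool goes at most 62.5 mm and 10.7 degrees, less where a joint would pass 70% of its speed; a pose out of reach is approached as far as the arm can. A call is refused whole if a number of a shift passes 0.0625 or a number of a turn 10.7, either way. A call with a gripper value outside its range is refused whole. The fingers move at their own pace and stop on an object; "force" is the grip in N (left out, the last holds). Time passes only in rows, so rows that do not move let the fingers close. It gives the time, the measured TCP pose, the force, the opening and the grip force at its end, in the units of the state.
- env.get_obs(): the state, without advancing time (a new reading comes with each control period).
- env.camera(name): name is "scene" or "top"; returns (picture, depth): 480x640x3 uint8, red, green, blue; 480x640 float32, m along the optical axis (not along the pixel's ray), 0 where there is no reading.
- env.camera_params(name): a dict with "mtx" (3x3 intrinsics, pixels), "extrinsics" (4x4, takes a point from world to camera coordinates). Camera axes: x right, y up, looking along -z (the intrinsics and any distortion apply to the point x, -y, -z); pixel columns grow to the right and rows downward; lengths in m; the calibration is good to about 2 mm. A picture is of the moment at which its call begins. camera_params takes no time and is no camera call.
- env.job_done(): hands the job in; it is judged then, once.
The state is a dict: "clock": time; "joint_positions": joint angles; "joint_velocities": joint speeds; "joint_efforts": joint torques, N m; "tool_pos": TCP position; "orientation": TCP orientation; "wrist_force": force on the tool from outside, world axes, zero at the start; "wrist_torque": the same for the moment, N m; "opening": finger opening in m; "grasp_force": force on a finger pad.
Only numpy, scipy, OpenCV 4.12 (cv2) and the standard library are available. Lean on these libraries where they do the work, as an engineer would, in place of code of your own. Each camera call takes 0.05 s, during which the arm holds its last target. There are 200 camera calls.

TASK

First shut the flow off: slide the flow slider's grip fully home to the end of its track nearest the robot. Then lay every hose coupling flat in a nest of its own in the work tray, lengthwise, and snap its clip shut by squeezing the two ears together with the spring pliers, not with the fingers. Only when all of them lie there with their clips shut, open the flow again: slide the grip until it is level with the pointer beside its track; leave the pliers upright in their stand, and knock over neither the beaker nor the flask.

Things in the scene. Friction and masses are not known exactly. Their poses are not given: they have to be found in the camera images.
- coupling_a: Loose hose coupling, 0.2 kg, maybe absent: grey foot 110 (x) x 32 (y) x 8 mm; steel tube of 20 mm diameter along x, axis 24 mm up; aluminium grip block at x = -24 mm, 32 (x) x 30 (y) mm, top 48 mm up; black snap clip at x = +30 mm. Origin: centre of the underside, z up. Pinch the block across y, 32 mm up; its lowest 8 mm go between a nest's ribs.
- clip_a (a joint): Inward travel of each ear of that coupling's clip (m), both move alike: 0 open, 0.005 shut. Over-centre spring: squeezing takes about 7 N on each ear; past 0.0025 it snaps to 0.005 and stays; let go before, it springs open again.
- ear_a: The clip's black ear on the coupling's -y side (its mate at +y). The ears stand 36 to 60 mm above the coupling's underside, 20 mm long in x, outer faces at y = +13 and -13 mm open, +8 and -8 mm shut. Origin: on the coupling's underside at x = +30 mm, y = 0, plus its travel. Not for the fingers.
- coupling_b: Loose hose coupling, 0.2 kg, maybe absent: grey foot 110 (x) x 32 (y) x 8 mm; steel tube of 20 mm diameter along x, axis 24 mm up; aluminium grip block at x = -24 mm, 32 (x) x 30 (y) mm, top 48 mm up; black snap clip at x = +30 mm. Origin: centre of the underside, z up. Pinch the block across y, 32 mm up; its lowest 8 mm go between a nest's ribs.
- clip_b (a joint): Inward travel of each ear of that coupling's clip (m), both move alike: 0 open, 0.005 shut. Over-centre spring: squeezing takes about 7 N on each ear; past 0.0025 it snaps to 0.005 and stays; let go before, it springs open again.
- ear_b: The clip's black ear on the coupling's -y side (its mate at +y). The ears stand 36 to 60 mm above the coupling's underside, 20 mm long in x, outer faces at y = +13 and -13 mm open, +8 and -8 mm shut. Origin: on the coupling's underside at x = +30 mm, y = 0, plus its travel. Not for the fingers.
- coupling_c: Loose hose coupling, 0.2 kg, maybe absent: grey foot 110 (x) x 32 (y) x 8 mm; steel tube of 20 mm diameter along x, axis 24 mm up; aluminium grip block at x = -24 mm, 32 (x) x 30 (y) mm, top 48 mm up; black snap clip at x = +30 mm. Origin: centre of the underside, z up. Pinch the block across y, 32 mm up; its lowest 8 mm go between a nest's ribs.
- clip_c (a joint): Inward travel of each ear of that coupling's clip (m), both move alike: 0 open, 0.005 shut. Over-centre spring: squeezing takes about 7 N on each ear; past 0.0025 it snaps to 0.005 and stays; let go before, it springs open again.
- ear_c: The clip's black ear on the coupling's -y side (its mate at +y). The ears stand 36 to 60 mm above the coupling's underside, 20 mm long in x, outer faces at y = +13 and -13 mm open, +8 and -8 mm shut. Origin: on the coupling's underside at x = +30 mm, y = 0, plus its travel. Not for the fingers.
- tray: Fixed work tray, aluminium plate 134 (x) x 238 (y) x 6 mm, with three nests side by side along y, 76 mm apart, each framed by grey ribs 8 mm high (top 14 mm above the bench). Inside, a nest is 118 (x) x 39 (y) mm: 3.5 mm play each side of a coupling's foot, 4 mm at each end. Origin: centre of the underside.
- nest_1 (a point): Centre of the floor of the nest at y = -76 mm of the tray, 6 mm above the bench; x along the nest. Any coupling may lie in any nest, clip towards +x or -x.
- nest_2 (a point): Centre of the floor of the nest at the middle of the tray, 6 mm above the bench; x along the nest. Any coupling may lie in any nest, clip towards +x or -x.
- nest_3 (a point): Centre of the floor of the nest at y = +76 mm of the tray, 6 mm above the bench; x along the nest. Any coupling may lie in any nest, clip towards +x or -x.
- pliers: Spring clip pliers, 150 mm tall, 0.16 kg: two steel arms crossing at a pivot 75 mm above the jaw tips. They stand jaws down in their stand. Origin: midway between the jaw tips; z up to the handles, y across the jaws. Jaws 14 mm wide (x), 20 mm tall, open 44 mm apart inside and 62 mm over the outside.
- handles (a point): Point midway between the pliers' handles, 126 mm above the jaw tips: the height to squeeze them, across y. Each rubber handle has a round swell there (20 mm diameter, lying along x, 22 mm long), 60 mm over the outsides of both when open. Squeezed right home, the pliers sink about 5 mm between the fingers. Let go, they spring open and the pliers drop.
- pliers_arm (a joint): Closing angle of the pliers (rad): 0 open, 0.46 shut. The jaws close 1.25 mm per mm at the handles: handles at 55 mm, jaws 38 mm apart (enough to pass over an open clip's ears); 41 mm, 21 mm; 37 mm, 15 mm. Squeeze at the handles: 6 N at 60 mm, 8 N at 55 mm, 13 N at 37 mm, plus up to 9 N from a clip.
- stand: Fixed stand of the pliers: base 46 (x) x 94 (y) x 6 mm with a pocket open at the top, rim 52 mm above the bench, inside 21 (x) x 72 (y) mm and 46 mm deep. Origin: centre of the underside; the pliers' y lies along its y.
- rest (a point): Centre of the floor of the stand's pocket, 6 mm above the bench, where the pliers' origin belongs.
- flow (a joint): Travel of the flow slider's grip along its track (m): 0 shut off, at the end nearest the robot, to 0.12 fully open, towards +y of the track; stays where it is left, friction 1.5 N.
- flow_top (a point): Middle of the top of the slider's black grip, 54 mm above the bench. The grip is 28 mm (x) x 20 mm (y) and 40 mm tall; its underside is 14 mm above the bench, on an aluminium track 40 x 170 x 14 mm. Its y axis runs along the track.
- mark (a point): Index line on top of the steel pointer beside the track, 10 mm above the bench, its tip towards the track. Its y axis runs along the track; the middle of the grip belongs level with this line along y.
- beaker: Glass beaker, 52 mm wide, 70 mm tall, a bystander. Origin: centre of the underside, z up.
- dryer_flask: Glass flask with a black rubber neck, 68 mm wide, 124 mm tall, a bystander. Origin: centre of the underside, z up.

How it is judged:
On the way, in this order (a step that is already met when the one before it is completed fails the run):
1. the flow slider is shut off, at the end of its track nearest the robot (value of joint flow below 0.005 m), for 0.2 s.
2. every coupling lies in a nest of the tray, the flow still shut off ((horizontal distance between coupling_a and nest_1 below 0.01 m or horizontal distance between coupling_a and nest_2 below 0.01 m or horizontal distance between coupling_a and nest_3 below 0.01 m) and z of coupling_a in the frame of tray between 0.002 and 0.01 m and angle between each of coupling_a, coupling_b, coupling_c's own z axis and vertical below 0.07 rad and angle between the x axis of each of coupling_a, coupling_b, coupling_c and the x axis of tray, either way round below 0.15 rad and (horizontal distance between coupling_b and nest_1 below 0.01 m or horizontal distance between coupling_b and nest_2 below 0.01 m or horizontal distance between coupling_b and nest_3 below 0.01 m) and z of coupling_b in the frame of tray between 0.002 and 0.01 m and (horizontal distance between coupling_c and nest_1 below 0.01 m or horizontal distance between coupling_c and nest_2 below 0.01 m or horizontal distance between coupling_c and nest_3 below 0.01 m) and z of coupling_c in the frame of tray between 0.002 and 0.01 m and value of joint flow below 0.005 m), for 0.2 s.
3. the clip of every coupling is snapped shut, the flow still shut off (value of joint each of clip_a, clip_b, clip_c above 0.0042 m and value of joint flow below 0.005 m), for 0.2 s.
4. the slider's grip is level with the pointer, all couplings in the tray (y of flow_top in the frame of mark between -0.004 and 0.004 m and value of joint each of clip_a, clip_b, clip_c above 0.0042 m and (horizontal distance between coupling_a and nest_1 below 0.01 m or horizontal distance between coupling_a and nest_2 below 0.01 m or horizontal distance between coupling_a and nest_3 below 0.01 m) and z of coupling_a in the frame of tray between 0.002 and 0.01 m and angle between each of coupling_a, coupling_b, coupling_c's own z axis and vertical below 0.07 rad and angle between the x axis of each of coupling_a, coupling_b, coupling_c and the x axis of tray, either way round below 0.15 rad and (horizontal distance between coupling_b and nest_1 below 0.01 m or horizontal distance between coupling_b and nest_2 below 0.01 m or horizontal distance between coupling_b and nest_3 below 0.01 m) and z of coupling_b in the frame of tray between 0.002 and 0.01 m and (horizontal distance between coupling_c and nest_1 below 0.01 m or horizontal distance between coupling_c and nest_2 below 0.01 m or horizontal distance between coupling_c and nest_3 below 0.01 m) and z of coupling_c in the frame of tray between 0.002 and 0.01 m), for 0.2 s.
At the end, for the whole second after the job is handed in: Every coupling lies flat in a nest (within 10 mm, 0.15 rad along it, tilt under 0.07 rad), its clip shut (over 4.2 of 5 mm); the slider's grip is within 4 mm of the pointer; the pliers stand in their stand (within 12 mm, tilt under 0.2 rad); all released and at rest (all of step 4 and horizontal distance between pliers and rest below 0.012 m and angle between pliers's own z axis and vertical below 0.2 rad and z of pliers in the frame of stand between 0 and 0.016 m and linear speed of each of coupling_a, coupling_b, coupling_c, pliers below 0.02 m/s); the robot touches nothing.
It fails at once if a clip is pressed with the fingers (over 4 N on an ear) (contact force between the fingers and ear_a above 4 N or contact force between the fingers and ear_b above 4 N or contact force between the fingers and ear_c above 4 N).
It fails at once if the beaker or the flask is knocked over (angle between any of beaker, dryer_flask's own z axis and vertical above 0.7 rad).
Of coupling_a, coupling_b, coupling_c only 2 to 3 are there at a start; the rules pass over those that are not, and their reading is None.
At some moment in a run one of coupling_a, coupling_b, coupling_c may be knocked a few centimetres aside while the robot is not near it.
It also fails if it takes over 210 s, if anything falls off the work surface, if the arm or the gripper's body presses on something with over 40 N, if the wrist force passes 120 N, or if a joint passes its speed limit or range.

## Working session

There is one attempt and no reset: what is moved stays moved. The work goes in short steps, Python scripts to look and compute and a tool call to move; the robot and the scene stay as the last step left them, time stands still between calls to the robot, and variables do not carry over. Pictures are saved under pics/ and viewed, at most 14 in all, crops included, and the job is handed in when it is done.

Besides the shell and the picture viewer there is one more tool, called after "Emit:" as a command line: name --pt "numbers of a row" for each row, then --argument value for the rest. carry_out: Moves the arm, as the interface text tells. Its arguments: {"type":"object","properties":{"grip":{"type":"array"},"xyz":{"type":"array"},"twist":{"type":"array"},"force":{"type":"number"}},"required":["grip","xyz","twist"]}

```bash
mkdir -p pics; cat > h.py <<'E'
import numpy as np, cv2
from workcell import env
def cam(n):
    im,d=env.camera(n); p=env.camera_params(n); return im,d,np.array(p["mtx"]),np.array(p["extrinsics"])
def cloud(d,K,E):
    v,u=np.mgrid[:480,:640]
    P=np.stack([(u-K[0,2])/K[0,0]*d,-(v-K[1,2])/K[1,1]*d,-d],-1)
    return (P-E[:3,3])@E[:3,:3]
def ray(u,v,z,K,E):
    c=np.array([(u-K[0,2])/K[0,0],-(v-K[1,2])/K[1,1],-1.]); R=E[:3,:3]
    o=-R.T@E[:3,3]; w=R.T@c; return o+w*(z-o[2])/w[2]
def save(n,im): cv2.imwrite(n,im[...,::-1])
E
python3 - <<'E'
from h import *
for n in ("top","scene"):
    im,d,K,Ex=cam(n); save(f"pics/{n}0.png",im); np.savez(f"{n}0.npz",im=im,d=d,K=K,E=Ex)
    print(n,K.tolist(),(-Ex[:3,:3].T@Ex[:3,3]).round(3))
print(env.get_obs())
E
```

```text
top [[623.5724397726789, 0.0, 316.63418294754456], [0.0, 623.5724397726789, 240.01225409797541], [0.0, 0.0, 1.0]] [0.235 0.011 1.724]
scene [[465.1098441924988, 0.0, 328.8913045303043], [0.0, 465.1098441924988, 236.91891771570798], [0.0, 0.0, 1.0]] [0.535 0.74  0.912]
{'clock': 0.1, 'joint_positions': array([ 1.23539012e+00,  4.91482020e-01,  1.55938263e+00, -6.47162658e-06,
        1.09171271e+00, -1.05594654e-01]), 'joint_velocities': array([-0.00092591,  0.00019964, -0.00164981, -0.00050779, -0.00022345,
        0.00102773]), 'joint_efforts': array([ 3.16051817e-03, -6.13622403e+01, -2.58603448e+01,  6.94546360e-02,
        4.70309670e-02, -1.04202950e-04]), 'tool_pos': array([0.142276  , 0.60836903, 0.21413294]), 'orientation': array([-1.04885458e-04,  1.14651590e-01,  9.93405643e-01, -4.81061383e-04]), 'wrist_force': array([ 0.00647267, -0.19497746, -0.72815554]), 'wrist_torque': array([-0.01774228, -0.02976405, -0.00518302]), 'grasp_force': 0.0, 'opening': 0.09500430523491424}
```

View pics/top0.png

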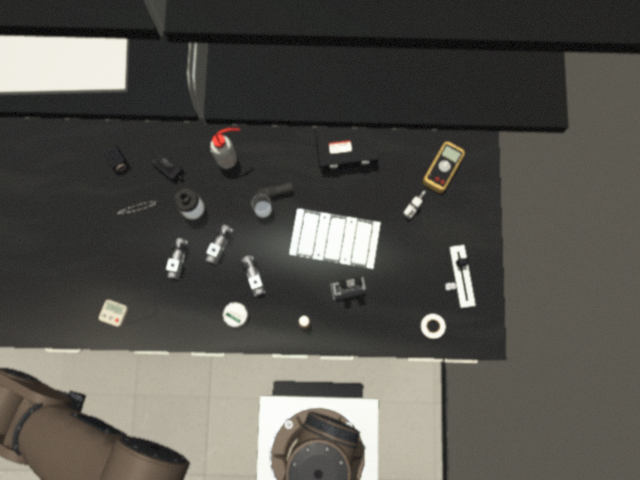

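View pics/scene0.png

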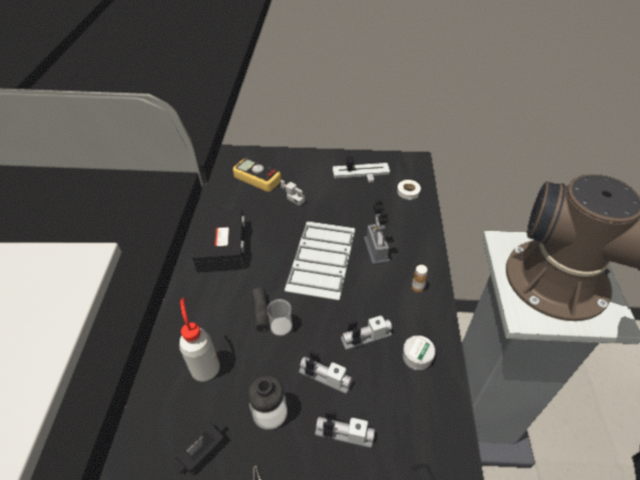

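The top view shows three couplings at (177,258), (219,244) and (254,276), with the tray at (336,239), the stand at (348,288) and the slider at (461,275), its grip at (461,263). The beaker is at (262,207) and the flask at (190,205). The scene view shows the same items. Next I'll measure them.

```bash
python3 - <<'E'
from h import *
def blobs(m,P,name,amin=6):
    n,l,s,c=cv2.connectedComponentsWithStats(m.astype(np.uint8))
    for i in range(1,n):
        if s[i,4]<amin: continue
        q=P[l==i]; r=cv2.minAreaRect(q[:,:2].astype(np.float32)*1000)
        print(name,c[i].round(0),s[i,4],"xyz",np.median(q,0).round(3),"rect",np.round(r[0],1),np.round(r[1],1),round(r[2],1))
for n in("top","scene"):
    D=np.load(n+"0.npz"); im,d,K,Ex=[D[k] for k in("im","d","K","E")]
    P=cloud(d,K,Ex); x,y,z=P[...,0],P[...,1],P[...,2]
    ok=(d>0)&(x>.3)&(x<.95)&(abs(y)<.65)
    t=ok&(abs(z)<.02)&(im.max(2)<50); print(n,"bench z",np.median(z[t]),z[t].std())
    g=im.min(2)
    blobs(ok&(z>.038)&(z<.056)&(g>140),P,"bright 38-56")
    blobs(ok&(z>.028)&(z<.075)&(im.max(2)<75),P,"dark 28-75")
    blobs(ok&(z>-.004)&(z<.02)&(g>110),P,"bright low",60)
    blobs(ok&(z>.03),P,"tall",40)
t=np.load("top0.npz")["im"]; s=np.load("scene0.npz")["im"]
a=cv2.resize(t[180:330,150:350],None,fx=4,fy=4,interpolation=cv2.INTER_CUBIC); save("pics/c1.png",a)
b=np.vstack([cv2.resize(s[140:290,280:440],None,fx=3.7,fy=3.7,interpolation=cv2.INTER_CUBIC)]); save("pics/c2.png",b)
E
```

```text
top bench z -0.0017534914119711645 0.004436646791137055
bright 38-56 [339. 146.] 11 xyz [ 0.842 -0.039  0.054] rect [839.6 -39. ] [17.2  7.8] 24.2
bright 38-56 [346. 143.] 8 xyz [ 0.849 -0.06   0.054] rect [849.4 -58.5] [11.2  6.1] 88.2
bright 38-56 [345. 150.] 20 xyz [ 0.829 -0.056  0.055] rect [831.  -57.6] [17.8 18.9] 53.0
bright 38-56 [334. 150.] 7 xyz [ 0.83  -0.025  0.054] rect [828.5 -25.2] [10.6  7. ] 33.1
bright 38-56 [444. 166.] 75 xyz [ 0.795 -0.336  0.042] rect [ 793.7 -335.9] [29.  26.8] 63.0
bright 38-56 [416. 201.] 62 xyz [ 0.686 -0.256  0.048] rect [ 686.8 -257. ] [25.6 24.9] 78.2
bright 38-56 [410. 210.] 16 xyz [ 0.662 -0.24   0.049] rect [ 662.6 -240.8] [ 4.3 25.7] 53.8
bright 38-56 [195. 213.] 34 xyz [0.633 0.355 0.048] rect [636.7 355.9] [ 9.2 39.4] 34.1
bright 38-56 [264. 212.] 28 xyz [0.643 0.165 0.046] rect [645.9 167.8] [11.4 37.7] 16.7
bright 38-56 [213. 250.] 115 xyz [0.535 0.299 0.046] rect [534.7 299.6] [30.6 32.2] 72.3
bright 38-56 [172. 265.] 125 xyz [0.49  0.409 0.046] rect [490.1 408.1] [30.9 32.4] 82.6
bright 38-56 [255. 282.] 125 xyz [0.45  0.182 0.0
[... 6661 characters left out ...]
 0.301 0.115] rect [813.5 274.1] [87.6 58.5] 89.0
tall [279. 313.] 474 xyz [0.669 0.17  0.052] rect [668.6 174.3] [51.  51.5] 46.7
tall [366. 328.] 555 xyz [0.472 0.195 0.045] rect [474.6 194.3] [106.   39.9] 19.7
tall [418. 349.] 661 xyz [0.366 0.236 0.034] rect [365.5 234.7] [64.1 63.8] 19.8
tall [325. 368.] 646 xyz [0.555 0.295 0.045] rect [561.1 293.3] [ 32.9 107.5] 71.2
tall [266. 399.] 1513 xyz [0.661 0.389 0.102] rect [665.5 377.1] [65.4 65.5] 53.9
tall [345. 426.] 805 xyz [0.511 0.409 0.045] rect [517.5 408.1] [ 33.6 106.9] 82.3
tall [203. 436.] 46 xyz [0.777 0.437 0.031] rect [778.  436.2] [14.3 28.1] 76.9
tall [189. 452.] 55 xyz [0.793 0.465 0.031] rect [796.4 464.1] [16. 32.] 61.9
```

View pics/c1.png

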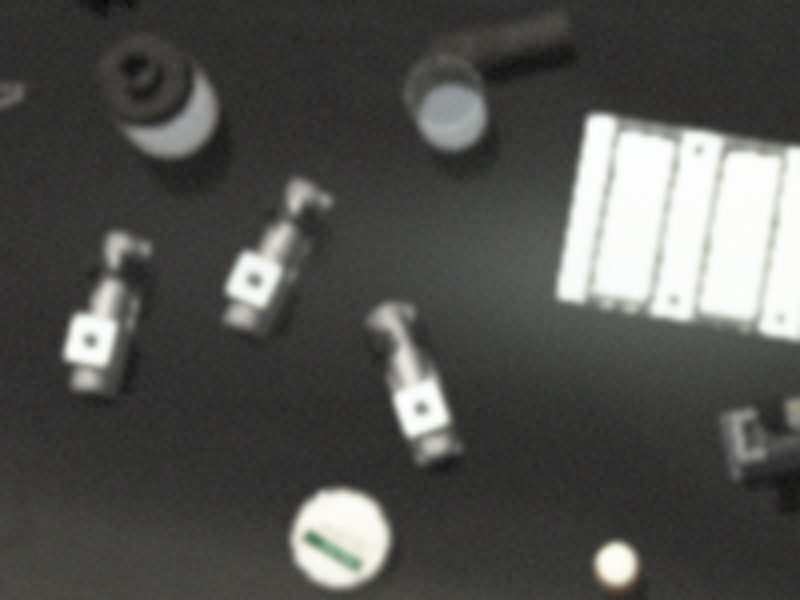

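View pics/c2.png

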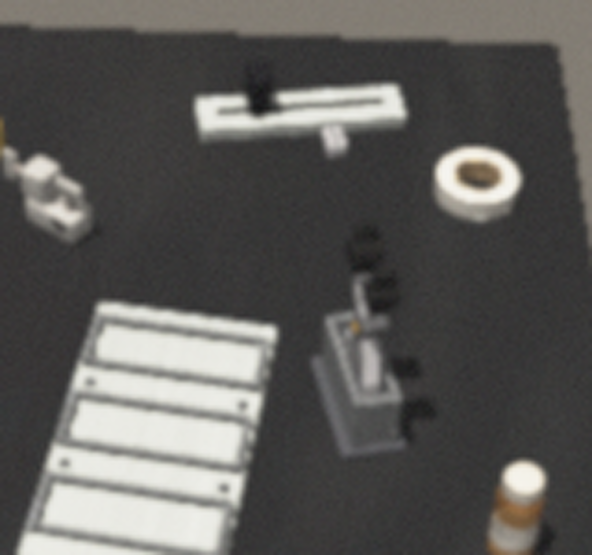

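The crops show all the clips pointing away from the robot, the pliers upright, the slider well open, and the pointer about 30 mm nearer the robot than the grip. Next I'll refine these by ray casting and plan the moves.

```bash
cat >> h.py <<'E'
def wr(a): return (a+90)%180-90
def plan(tx,ty,tz,yaw=None,start=None):
    """print tool-frame moves from the measured TCP to target; yaw = world angle (deg) of tool y"""
    o=env.get_obs(); w,x,y,z=o["orientation"]; p=np.array(o["tool_pos"]) if start is None else np.array(start[:3])
    y0=np.degrees(np.arctan2(1-2*(x*x+z*z),2*(x*y-w*z))) if start is None else start[3]
    d=np.array([tx,ty,tz])-p; a=np.radians(y0)
    t=0 if yaw is None else -wr(yaw-y0)
    print("from",p.round(4),"yaw",round(y0,1),"-> shift",np.round([d@[-np.sin(a),np.cos(a),0],d@[np.cos(a),np.sin(a),0],-d[2]],4),"then twist",round(t,1))
def rect(n,mask,zz,K,Ex):
    v,u=np.nonzero(mask); q=np.array([ray(a,b,zz,K,Ex)[:2] for a,b in zip(u,v)],np.float32)*1000
    (c,s,a)=cv2.minAreaRect(q); 
    if s[0]<s[1]: s=(s[1],s[0]); a+=90
    print(n,"c",np.round(c,1),"mean",q.mean(0).round(1),"size",np.round(s,1),"long axis",round(wr(a),1)); return np.array(c),wr(a)
E
python3 - <<'E'
from h import *
for n in("top","scene"):
    D=np.load(n+"0.npz"); im,d,K,Ex=[D[k] for k in("im","d","K","E")]; g=im.min(2)
    P=cloud(d,K,Ex)
    def comp(m,xy,r=0.012):
        k,l,s,c=cv2.connectedComponentsWithStats(m.astype(np.uint8))
        dd=[1e9]+[np.hypot(*(P[l==i][:,:2].mean(0)-xy)) if s[i,4]>5 else 1e9 for i in range(1,k)]
        return l==int(np.argmin(dd))
    ok=(d>0)&(P[...,2]<.2)&(P[...,0]>.3)
    print(n); rect("tray",comp(ok&(g>110),(.587,-.034)),.006,K,Ex)
    for i,xy in enumerate([(.492,.409),(.537,.301),(.452,.183)]): rect(f"block{i}",comp(ok&(g>150)&(P[...,2]>.03),xy),.048,K,Ex)
    t=comp(ok&(g>110)&(P[...,2]<.03),(.485,-.38)); v,u=np.nonzero(t)
    q=np.array([ray(a,b,.014,K,Ex)[:2] for a,b in zip(u,v)],np.float32)*1000
    # split track from pointer with an opening
    rect("slider all",t,.014,K,Ex)
    e=np.array([np.cos(np.radians(8.5)),np.sin(np.radians(8.5))]); f=np.array([-e[1],e[0]])
    s_,w=q@e,q@f; wc=np.percentile(w,[2,98]); print(" along",np.percentile(s_,[0,1,99,100]).round(1),"across",wc.round(1))
    h,b=np.histogram(w,bins=np.arange(w.min(),w.max()+3,3)); print(" hist",b[0].round(1),h)
    gr=comp(ok&(im.max(2)<75)&(P[...,2]>.03),(.522,-.38)); c,a=rect("grip",gr,.054,K,Ex); print(" grip along",c@e,"across",c@f)
    tr=(w<c@f+18)&(w>c@f-24); r=cv2.minAreaRect(q[tr]); print(" track rect",r)
    H=ok&(P[...,2]>.1)&(P[...,2]<.165)&(np.hypot(P[...,0]-.446,P[...,1]+.07)<.07)
    k,l,s,c=cv2.connectedComponentsWithStats(H.astype(np.uint8))
    for i in range(1,k):
        if s[i,4]>4: print(" handle",s[i,4],P[l==i].mean(0).round(4),"zmax",P[l==i][:,2].max().round(3))
plan(.522,-.38,.13,8.5)
E
```

```text
top
tray c [585.4 -32.2] mean [585.  -32.1] size [243.1 140.3] long axis 81.7
block0 c [497.5 406.4] mean [493.4 406.6] size [71.2 30. ] long axis -9.8
block1 c [537.5 298. ] mean [536.5 298.1] size [65.2 29.5] long axis -19.7
block2 c [463.5 189.2] mean [455.1 183.7] size [63.9 30. ] long axis 28.7
slider all c [ 484.5 -372.1] mean [ 479.7 -384.6] size [175.2  74.8] long axis 9.3
 along [336.8 338.6 509.6 511.9] across [-476.2 -410.4]
 hist -477.7 [49 57 61 58 57 55 52 30 56 57 63 66 67 66 63 12  8  8  8  8  8  8  7  8
  6  1]
grip c [ 517.3 -379.7] mean [ 517.7 -379.2] size [30.6 20. ] long axis -81.3
 grip along 455.4781435793849 across -451.972813496901
 track rect ((486.954833984375, -387.35272216796875), (175.1791229248047, 41.872440338134766), 8.414329528808594)
 handle 70 [ 0.4469 -0.09    0.1378] zmax 0.16
 handle 69 [ 0.438  -0.0515  0.141 ] zmax 0.162
scene
tray c [588.1 -29.9] mean [589.  -21.7] size [244.3 136.8] long axis 81.8
block0 c [506.4 409.2] mean [501.3 411.9] size [57.8 30.9] long axis -9.6
block1 c [542.5 301.8] mean [541.5 305. ] size [70.9 31.8] long axis -20.0
block2 c [461.2 189. ] mean [457.1 190. ] size [68.  30.7] long axis 23.6
slider all c [ 487.3 -366.9] mean [ 485.9 -378. ] size [174.1  85.3] long axis 9.5
 along [341.1 343.3 512.6 515.2] across [-475.5 -403.3]
 hist -478.5 [14 25 31 27 29 32 28 30 28 29 33 37 33 37 38 34 36 33 22  8  3  4  7  2
  5  6  1  4  2]
grip c [ 525.1 -364. ] mean [ 526.1 -366.7] size [57.3 20.8] long axis -88.5
 grip along 465.5311573436343 across -437.6649877487737
 track rect ((488.8357238769531, -372.4796142578125), (173.54998779296875, 41.6424674987793), 8.416202545166016)
 handle 261 [ 0.449  -0.0672  0.1339] zmax 0.158
from [0.1423 0.6084 0.2141] yaw 76.8 -> shift [-0.5949 -0.8759  0.0841] then twist 68.3
```

Emit:
carry_out --grip '[-1, -1, -1, -1, -1]' --pt "0 0 0" --pt "0 0 0" --pt "0 0 0" --pt "0 0 0" --pt "0 0 0" --twist '[9.8, 9.8, 9.8, 9.8, 9.8]'

```text
clock: 0.72
tool_pos: [0.1423, 0.6084, 0.2143]
orientation: [0.0, 0.519, 0.855, -0.0]
wrist_force: [1.0, 0.2, -0.1]
opening: 0.0951
grasp_force: 0.0
```

Emit:
carry_out --grip '[-1, -1, -1, -1, -1]' --pt "0 0 0" --pt "0 0 0" --pt "-0.0365 0.0434 0" --pt "-0.0365 0.0434 0" --pt "-0.0365 0.0434 0" --twist '[9.8, 9.5, 0, 0, 0]'

```text
clock: 1.35
tool_pos: [0.2885, 0.5186, 0.2144]
orientation: [0.0, 0.652, 0.758, -0.0]
wrist_force: [1.0, 0.4, -0.1]
opening: 0.0948
grasp_force: 0.0
```

Emit:
carry_out --grip '[-1, -1, -1, -1, -1]' --pt "-0.0365 0.0434 0" --pt "-0.0365 0.0434 0" --pt "-0.0365 0.0434 0" --pt "-0.0365 0.0434 0" --pt "-0.058 0.0014 0" --twist '[0, 0, 0, 0, 0]'

```text
clock: 1.98
tool_pos: [0.4929, 0.3428, 0.2136]
orientation: [-0.0, 0.653, 0.758, -0.0]
wrist_force: [0.9, -1.4, -0.3]
opening: 0.0947
grasp_force: 0.0
```

Emit:
carry_out --grip '[-1, -1, -1, -1, -1]' --pt "-0.058 0.0014 0" --pt "-0.058 0.0014 0" --pt "-0.058 0.0014 0" --pt "-0.058 0.0014 0" --pt "-0.058 0.0014 0" --twist '[0, 0, 0, 0, 0]'

```text
clock: 2.6
tool_pos: [0.5406, 0.0562, 0.2145]
orientation: [-0.0, 0.653, 0.758, -0.0]
wrist_force: [0.2, 0.6, 1.0]
opening: 0.0951
grasp_force: 0.0
```

Emit:
carry_out --grip '[-1, -1, -1, -1, -1]' --pt "-0.058 0.0014 0" --pt "-0.0531 -0.012 0" --pt "-0.0531 -0.012 0" --pt "-0.0531 -0.012 0" --pt "-0.0531 -0.012 0" --twist '[0, 0, 0, 0, 0]'

```text
clock: 3.22
tool_pos: [0.5342, -0.218, 0.2144]
orientation: [-0.0, 0.653, 0.758, 0.0]
wrist_force: [1.3, 0.8, -0.2]
opening: 0.0952
grasp_force: 0.0
```

Emit:
carry_out --grip '[-1, -1, -1, -1, -1]' --pt "-0.0531 -0.012 0" --pt "-0.0531 -0.012 0" --pt "-0.0531 -0.012 0" --pt "0 0 0" --pt "0 0 0" --twist '[0, 0, 0, 0, 0]'

```text
clock: 3.85
tool_pos: [0.5225, -0.3787, 0.2141]
orientation: [-0.001, 0.653, 0.758, 0.0]
wrist_force: [-0.2, -0.6, -0.3]
opening: 0.095
grasp_force: 0.0
```

```bash
python3 - <<'E'
from h import *
plan(.522,-.380,.028,8.5); print(env.get_obs()["clock"])
E
```

```text
from [ 0.5225 -0.3787  0.2141] yaw 8.5 -> shift [-0.0013 -0.0006  0.1861] then twist 0.0
3.85
```

Emit:
carry_out --grip '[-1, -1, -1, -1, -1]' --pt "-0.001 0 0.05" --pt "0 0 0.05" --pt "0 0 0.05" --pt "0 0 0.036" --pt "0 0 0" --twist '[0, 0, 0, 0, 0]'

```text
clock: 4.47
tool_pos: [0.5223, -0.3779, 0.0266]
orientation: [-0.002, 0.652, 0.758, 0.0]
wrist_force: [0.6, 0.8, 0.6]
opening: 0.0951
grasp_force: 0.0
```

Emit:
carry_out --grip '[1, 1, 1, 1, 1]' --pt "0 0 0" --pt "0 0 0" --pt "0 0 0" --pt "0 0 0" --pt "0 0 0" --twist '[0, 0, 0, 0, 0]' --force 10

```text
clock: 5.1
tool_pos: [0.5229, -0.3802, 0.0288]
orientation: [0.0, 0.653, 0.758, 0.0]
wrist_force: [0.2, -0.5, -0.1]
opening: 0.0502
grasp_force: 0.0
```

Emit:
carry_out --grip '[1, 1, 1, 1, 1]' --pt "0 -0.016 0" --pt "0 -0.016 0" --pt "0 -0.016 0" --pt "0 -0.016 0" --pt "0 -0.012 0" --twist '[0, 0, 0, 0, 0]'

```text
clock: 5.72
tool_pos: [0.4467, -0.392, 0.0287]
orientation: [0.0, 0.653, 0.758, -0.0]
wrist_force: [2.0, -4.7, -2.0]
opening: 0.0201
grasp_force: 10.0
```

Emit:
carry_out --grip '[1, 1, 1]' --pt "0 -0.008 0" --pt "0 -0.005 0" --pt "0 0 0" --twist '[0, 0, 0]'

```text
clock: 6.1
tool_pos: [0.4344, -0.394, 0.0287]
orientation: [0.0, 0.653, 0.758, -0.0]
wrist_force: [-0.6, -5.3, -1.4]
opening: 0.0201
grasp_force: 10.0
```

Emit:
carry_out --grip '[1, 1, 1]' --pt "0 -0.003 0" --pt "0 -0.003 0" --pt "0 0 0" --twist '[0, 0, 0]'

```text
clock: 6.48
tool_pos: [0.4287, -0.3949, 0.0286]
orientation: [0.0, 0.652, 0.758, -0.0]
wrist_force: [0.4, -6.0, -2.5]
opening: 0.0201
grasp_force: 10.0
```

Emit:
carry_out --grip '[1, 1, 1]' --pt "0 -0.002 0" --pt "0 -0.002 0" --pt "0 0 0" --twist '[0, 0, 0]'

```text
clock: 6.85
tool_pos: [0.4272, -0.3952, 0.0287]
orientation: [0.002, 0.653, 0.758, 0.001]
wrist_force: [17.4, -0.6, -6.8]
opening: 0.0201
grasp_force: 10.0
```

Emit:
carry_out --grip '[-0.5, -0.5, -0.5, -0.5, -0.5]' --pt "0 0.002 0" --pt "0 0 0" --pt "0 0 0" --pt "0 0 0" --pt "0 0 -0.03" --twist '[0, 0, 0, 0, 0]'

```text
clock: 7.48
tool_pos: [0.426, -0.3937, 0.0573]
orientation: [-0.002, 0.653, 0.758, 0.0]
wrist_force: [0.5, -0.7, -0.1]
opening: 0.0646
grasp_force: 0.0
```

Emit:
carry_out --grip '[-0.5, -0.5, -0.5, -0.5, -0.5]' --pt "0 0 -0.055" --pt "0 0 -0.055" --pt "0 0 -0.055" --pt "0.0568 0.011 0" --pt "0.0568 0.011 0" --twist '[0, 0, 0, 0, 0]'

```text
clock: 8.1
tool_pos: [0.4314, -0.2777, 0.2241]
orientation: [0.0, 0.653, 0.757, 0.0]
wrist_force: [1.9, 0.2, 0.4]
opening: 0.0713
grasp_force: 0.0
```

Emit:
carry_out --grip '[-0.5, -0.5, -0.5, -0.5, -0.5]' --pt "0.0568 0.011 0" --pt "0.0568 0.011 0" --pt "0.0568 0.011 0" --pt "0.0568 0.011 0" --pt "0.0568 0.011 0" --twist '[0, 0, 0, 0, 0]'

```text
clock: 8.72
tool_pos: [0.4437, 0.0119, 0.2238]
orientation: [0.0, 0.653, 0.758, 0.0]
wrist_force: [1.0, 0.7, -0.5]
opening: 0.0717
grasp_force: 0.0
```

Emit:
carry_out --grip '[-0.5, -0.5, -0.5, -0.5, -0.5]' --pt "0.0568 0.011 0" --pt "0.0568 0.011 0" --pt "0.0568 0.011 0" --pt "0 0 0" --pt "0 0 0" --twist '[0, 0, 0, -10.5, -10.5]'

```text
clock: 9.35
tool_pos: [0.451, 0.1843, 0.2235]
orientation: [-0.0, 0.5, 0.866, -0.0]
wrist_force: [-1.0, -0.6, -0.1]
opening: 0.071
grasp_force: 0.0
```

Emit:
carry_out --grip '[-0.5, -0.5, -0.5, -0.5, -0.5]' --pt "0 0 0" --pt "0 0 0" --pt "0 0 0" --pt "0 0 0" --pt "0 0 0" --twist '[-10.5, -10.5, -10.5, -10.5, -10.5]'

```text
clock: 9.98
tool_pos: [0.4513, 0.1834, 0.2237]
orientation: [-0.0, 0.066, 0.998, -0.0]
wrist_force: [0.7, -0.6, 0.1]
opening: 0.0714
grasp_force: 0.0
```

Emit:
carry_out --grip '[-0.5, -0.5, -0.5, -0.5]' --pt "0 0 0" --pt "0 0 0" --pt "0 0 0" --pt "0 0 0" --twist '[-10.5, -10.5, -8, 0]'

```text
clock: 10.48
tool_pos: [0.4513, 0.1834, 0.2237]
orientation: [-0.0, -0.182, 0.983, 0.0]
wrist_force: [-0.1, -0.8, 0.5]
opening: 0.0709
grasp_force: 0.0
```

```bash
python3 - <<'E'
from h import *
plan(.452,.183,.013,111)
for n in("top","scene"):
    im,d,K,Ex=cam(n); np.savez(f"{n}1.npz",im=im,d=d,K=K,E=Ex)
    if n=="scene": save("pics/s1.png",im)
    P=cloud(d,K,Ex); g=im.min(2)
    ok=(d>0)&(P[...,2]<.03)&(g>110)&(np.hypot(P[...,0]-.487,P[...,1]+.387)<.14)
    v,u=np.nonzero(ok); q=np.array([ray(a,b,.010,K,Ex)[:2] for a,b in zip(u,v)])*1000
    e=np.array([np.cos(np.radians(8.5)),np.sin(np.radians(8.5))]); f=np.array([-e[1],e[0]]); s,w=q@e,q@f
    for lo in(-432,-428,-424): 
        m=(w>lo); print(n,"pointer >",lo,"n",m.sum(),"along mean",s[m].mean().round(1),np.percentile(s[m],[0,100]).round(1),"w",w[m].max().round(1))
    gm=(d>0)&(P[...,2]>.03)&(P[...,2]<.075)&(im.max(2)<80)&(np.hypot(P[...,0]-.427,P[...,1]+.395)<.03)
    gp=P[gm&(P[...,2]>.046)]*1000; print(" grip",gm.sum(),gp.mean(0).round(1),"along",(gp[:,:2]@e).mean().round(1), np.percentile(gp[:,:2]@e,[2,98]).round(1))
print("S0 along",np.array([427.2,-395.2])@e)
E
```

```text
from [0.4513 0.1834 0.2237] yaw 111.0 -> shift [-0.0005 -0.0007  0.2107] then twist -0.0
top pointer > -432 n 139 along mean 366.0 [301.3 411.6] w -348.4
top pointer > -428 n 128 along mean 363.1 [301.3 411.6] w -348.4
top pointer > -424 n 117 along mean 359.5 [301.3 411.6] w -348.4
 grip 69 [ 425.  -395.8   53.2] along 361.8 [353.3 369.6]
scene pointer > -432 n 73 along mean 435.4 [396.2 512. ] w -397.2
scene pointer > -428 n 39 along mean 420.7 [399.9 490.9] w -397.2
scene pointer > -424 n 25 along mean 407.6 [400.7 414.1] w -397.2<stdin>:13: RuntimeWarning: Mean of empty slice.
  ret = um.true_divide(
  ret = ret.dtype.type(ret / rcount)
Traceback (most recent call last):
IndexError: index -1 is out of bounds for axis 0 with size 0
```

View pics/s1.png

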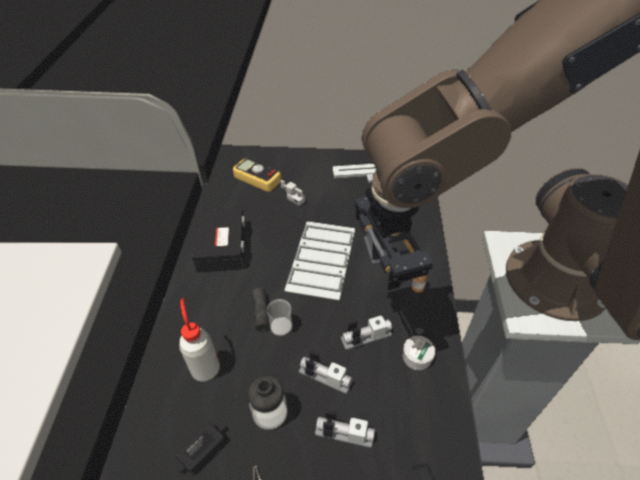

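The scene view shows all three couplings where they were, with the gripper above the nearest one at (367,330). I'll grasp that one.

Emit:
carry_out --grip '[-0.5, -0.5, -0.5, -0.5, -0.5]' --pt "0 -0.001 0.055" --pt "0 0 0.055" --pt "0 0 0.055" --pt "0 0 0.0455" --pt "0 0 0" --twist '[0, 0, 0, 0, 0]'

```text
clock: 11.2
tool_pos: [0.4504, 0.1822, 0.011]
orientation: [-0.003, -0.181, 0.983, -0.0]
wrist_force: [0.5, -0.5, 0.8]
opening: 0.0715
grasp_force: 0.0
```

Emit:
carry_out --grip '[1, 1, 1, 1, 1]' --pt "0 0 0" --pt "0 0 0" --pt "0 0 0" --pt "0 0 0" --pt "0 0 0" --twist '[0, 0, 0, 0, 0]' --force 20

```text
clock: 11.82
tool_pos: [0.452, 0.1827, 0.0135]
orientation: [0.0, -0.183, 0.983, 0.0]
wrist_force: [-1.3, -1.0, 6.4]
opening: 0.0299
grasp_force: 20.0
```

Emit:
carry_out --grip '[1, 1, 1, 1, 1]' --pt "0 0 0" --pt "0 0 0" --pt "0 0 -0.04" --pt "0 0 -0.04" --pt "0 0 -0.03" --twist '[0, 0, 0, 0, 0]'

```text
clock: 12.45
tool_pos: [0.4517, 0.1826, 0.1246]
orientation: [0.0, -0.183, 0.983, 0.0]
wrist_force: [0.2, 0.4, -2.0]
opening: 0.0302
grasp_force: 19.9
```

```bash
python3 - <<'E'
from h import *
o=env.get_obs(); print(o["opening"],o["grasp_force"],o["wrist_force"])
T=np.array([586.8,-32.5]); a=np.radians(-8.3); ex=np.array([np.cos(a),np.sin(a)]); ey=np.array([-ex[1],ex[0]])
for k in(-1,0,1):
    n=T+ey*76*k; b=n-24*ex; print("nest",k+2,n.round(1),"block",b.round(1)); plan(b[0]/1e3,b[1]/1e3,.12,81.7)
im,d,K,Ex=cam("scene"); save("pics/s2.png",im[250:450,260:460]); P=cloud(d,K,Ex)
m=(d>0)&(im.min(2)>140)&(abs(P[...,2]-.158)<.02)&(np.hypot(P[...,0]-.452,P[...,1]-.183)<.06)
print("block held",m.sum(),(P[m].mean(0)*1000).round(1))
E
```

```text
0.03019817164554948 19.947887063026428 [ 0.19460111  0.35223825 -1.96492843]
nest 1 [ 575.8 -107.7] block [ 552.1 -104.2]
from [0.4517 0.1826 0.1246] yaw 111.0 -> shift [ 0.0093 -0.3038  0.0046] then twist 29.3
nest 2 [586.8 -32.5] block [563.1 -29. ]
from [0.4517 0.1826 0.1246] yaw 111.0 -> shift [-0.0279 -0.2375  0.0046] then twist 29.3
nest 3 [597.8  42.7] block [574.   46.2]
from [0.4517 0.1826 0.1246] yaw 111.0 -> shift [-0.0652 -0.1713  0.0046] then twist 29.3
block held 94 [474.7 196.7 144.1]
```

View pics/s2.png

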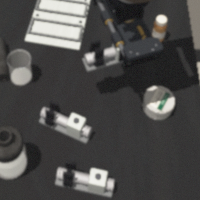

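The coupling is held level. I'll carry it to nest 1.

Emit:
carry_out --grip '[1, 1, 1, 1, 1]' --pt "0 0 0" --pt "0 0 0" --pt "0 0 0" --pt "-0.0235 -0.0449 0" --pt "-0.0235 -0.0449 0" --twist '[9.8, 9.8, 9.7, 0, 0]'

```text
clock: 13.12
tool_pos: [0.4854, 0.0862, 0.1226]
orientation: [-0.0, 0.071, 0.997, 0.0]
wrist_force: [0.9, 0.4, -2.1]
opening: 0.0299
grasp_force: 19.9
```

Emit:
carry_out --grip '[1, 1, 1, 1, 1]' --pt "-0.0235 -0.0449 0" --pt "-0.0235 -0.0449 0" --pt "-0.0235 -0.0449 0" --pt "-0.0235 -0.0449 0" --pt "0 0 0" --twist '[0, 0, 0, 0, 0]'

```text
clock: 13.75
tool_pos: [0.5531, -0.1071, 0.1221]
orientation: [-0.0, 0.074, 0.997, -0.0]
wrist_force: [-0.2, 0.3, -1.6]
opening: 0.0299
grasp_force: 19.9
```

Emit:
carry_out --grip '[1, 1, 1]' --pt "0 0 0.04" --pt "0 0 0.03" --pt "0 0 0" --twist '[0, 0, 0]'

```text
clock: 14.12
tool_pos: [0.5511, -0.1032, 0.0511]
orientation: [-0.002, 0.072, 0.997, 0.001]
wrist_force: [0.4, 0.9, -1.3]
opening: 0.0301
grasp_force: 19.9
```

```bash
python3 - <<'E'
from h import *
plan(.5521,-.1042,.0195,81.7)
im,d,K,Ex=cam("scene"); save("pics/s3.png",cv2.resize(im[200:320,260:420],None,fx=4,fy=4,interpolation=cv2.INTER_CUBIC))
E
```

```text
from [ 0.5511 -0.1032  0.0511] yaw 81.8 -> shift [-0.0011 -0.0009  0.0316] then twist 0.1
```

View pics/s3.png

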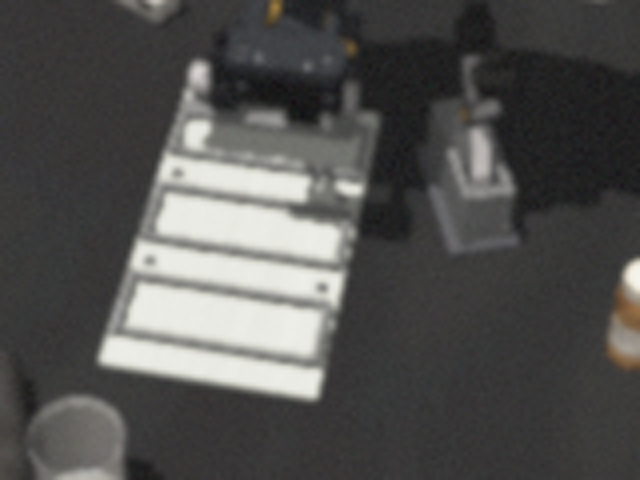

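Emit:
carry_out --grip '[1, 1, 1]' --pt "0 0 0.012" --pt "0 0 0.008" --pt "0 0 0" --twist '[0, 0, 0]'

```text
clock: 14.55
tool_pos: [0.5524, -0.1041, 0.0328]
orientation: [-0.0, 0.072, 0.997, 0.0]
wrist_force: [-0.1, -0.8, -0.9]
opening: 0.0298
grasp_force: 19.9
```

Emit:
carry_out --grip '[1, 1, 1, 1]' --pt "0 0 0.004" --pt "0 0 0.004" --pt "0 0 0.003" --pt "0 0 0" --twist '[0, 0, 0, 0]'

```text
clock: 15.05
tool_pos: [0.5525, -0.1042, 0.0219]
orientation: [-0.0, 0.072, 0.997, 0.0]
wrist_force: [-0.0, 0.0, -1.3]
opening: 0.0301
grasp_force: 19.9
```

Emit:
carry_out --grip '[1, 1, -0.25, -0.25, -0.25]' --pt "0 0 0.002" --pt "0 0 0" --pt "0 0 0" --pt "0 0 0" --pt "0 0 0" --twist '[0, 0, 0, 0, 0]'

```text
clock: 15.68
tool_pos: [0.5527, -0.1043, 0.0202]
orientation: [0.0, 0.072, 0.997, 0.0]
wrist_force: [-0.0, 0.3, -0.3]
opening: 0.0546
grasp_force: 0.0
```

Emit:
carry_out --grip '[-0.25, -0.25, -0.25, -0.25, -0.25]' --pt "0 0 -0.03" --pt "0 0 -0.055" --pt "0 0 -0.055" --pt "0 0 -0.05" --pt "0 0 0" --twist '[0, 0, 0, 0, 0]'

```text
clock: 16.3
tool_pos: [0.5539, -0.1046, 0.2138]
orientation: [0.003, 0.072, 0.997, -0.001]
wrist_force: [-0.8, -0.3, -1.5]
opening: 0.0594
grasp_force: 0.0
```

```bash
python3 - <<'E'
from h import *
plan(.537,.3007,.2,70.5)
plan(.537,.3007,.2,81.7)
im,d,K,Ex=cam("scene"); P=cloud(d,K,Ex)
m=(d>0)&(im.min(2)>140)&(P[...,2]>.038)&(P[...,2]<.058)&(P[...,0]<.6)
n,l,s,c=cv2.connectedComponentsWithStats(m.astype(np.uint8))
for i in range(1,n):
    if s[i,4]>40: print(c[i].round(),s[i,4],(P[l==i].mean(0)*1000).round(1), cv2.minAreaRect(P[l==i][:,:2].astype(np.float32)*1000))
E
```

```text
from [ 0.5539 -0.1046  0.2138] yaw 81.7 -> shift [0.0749 0.3986 0.0138] then twist 11.2
from [ 0.5539 -0.1046  0.2138] yaw 81.7 -> shift [0.0749 0.3986 0.0138] then twist 0.0
[333. 225.] 147 [ 563.2 -104.7   50.2] ((570.808349609375, -105.66964721679688), (32.56034851074219, 58.30147933959961), 87.85980224609375)
[335. 372.] 227 [538.9 303.4  47. ] ((539.0247802734375, 301.0781555175781), (31.423015594482422, 32.259727478027344), 67.76057434082031)
[357. 427.] 282 [494.2 411.8  47.2] ((493.87457275390625, 409.87225341796875), (30.535415649414062, 31.688047409057617), 80.39400482177734)
```

Emit:
carry_out --grip '[-0.5, -0.5, -0.5, -0.5, -0.5]' --pt "0.0094 0.0498 0" --pt "0.0094 0.0498 0" --pt "0.0094 0.0498 0" --pt "0.0094 0.0498 0" --pt "0.0094 0.0498 0" --twist '[0, 0, 0, 0, 0]'

```text
clock: 16.98
tool_pos: [0.5411, 0.1504, 0.2084]
orientation: [-0.001, 0.072, 0.997, -0.0]
wrist_force: [1.1, 1.1, 0.3]
opening: 0.0714
grasp_force: 0.0
```

Emit:
carry_out --grip '[-0.5, -0.5, -0.5, -0.5, -0.5]' --pt "0.0094 0.0498 0" --pt "0.0094 0.0498 0" --pt "0.0094 0.0498 0" --pt "0 0 0" --pt "0 0 0.03" --twist '[0, 0, 0, 5.6, 5.6]'

```text
clock: 17.6
tool_pos: [0.5354, 0.3018, 0.1794]
orientation: [0.0, 0.17, 0.985, 0.0]
wrist_force: [-0.4, -0.2, 0.1]
opening: 0.0713
grasp_force: 0.0
```

Emit:
carry_out --grip '[-0.5, -0.5, -0.5, -0.5]' --pt "0 0 0.05" --pt "0 0 0.05" --pt "0 0 0" --pt "0 0 0" --twist '[0, 0, 0, 0]'

```text
clock: 18.1
tool_pos: [0.5359, 0.301, 0.0809]
orientation: [0.0, 0.169, 0.986, 0.0]
wrist_force: [0.2, 0.1, 0.7]
opening: 0.0714
grasp_force: 0.0
```

```bash
python3 - <<'E'
from h import *
plan(.537,.3007,.013,70.5)
E
```

```text
from [0.5359 0.301  0.0809] yaw 70.5 -> shift [-0.0012  0.0001  0.0679] then twist 0.0
```

Emit:
carry_out --grip '[-0.5, -0.5, -0.5, 1, 1]' --pt "-0.001 0 0.04" --pt "0 0 0.028" --pt "0 0 0" --pt "0 0 0" --pt "0 0 0" --twist '[0, 0, 0, 0, 0]' --force 20

```text
clock: 18.73
tool_pos: [0.5372, 0.3009, 0.014]
orientation: [0.001, 0.169, 0.986, 0.001]
wrist_force: [0.2, 0.1, -0.5]
opening: 0.0564
grasp_force: 0.0
```

Emit:
carry_out --grip '[1, 1, 1, 1, 1]' --pt "0 0 0" --pt "0 0 0" --pt "0 0 0" --pt "0 0 0" --pt "0 0 0" --twist '[0, 0, 0, 0, 0]'

```text
clock: 19.35
tool_pos: [0.5364, 0.3005, 0.0124]
orientation: [0.0, 0.169, 0.986, 0.0]
wrist_force: [-0.8, -0.8, 5.2]
opening: 0.0306
grasp_force: 19.5
```

Emit:
carry_out --grip '[1, 1, 1, 1, 1]' --pt "0 0 -0.04" --pt "0 0 -0.04" --pt "0 0 -0.03" --pt "0 0 0" --pt "0 0 0" --twist '[0, 0, 0, -5.6, -5.6]'

```text
clock: 19.98
tool_pos: [0.5363, 0.3005, 0.1222]
orientation: [0.0, 0.07, 0.998, 0.0]
wrist_force: [-0.6, 0.1, -1.8]
opening: 0.0305
grasp_force: 19.4
```

Emit:
carry_out --grip '[1, 1, 1, 1, 1]' --pt "-0.0105 -0.0461 0" --pt "-0.0105 -0.0461 0" --pt "-0.0105 -0.0461 0" --pt "-0.0105 -0.0461 0" --pt "-0.0105 -0.0461 0" --twist '[0, 0, 0, 0, 0]'

```text
clock: 20.6
tool_pos: [0.5551, 0.0634, 0.1218]
orientation: [-0.0, 0.072, 0.997, 0.0]
wrist_force: [-0.2, -0.1, -1.6]
opening: 0.03
grasp_force: 20.0
```

Emit:
carry_out --grip '[1, 1, 1, 1, 1]' --pt "-0.0105 -0.0461 0" --pt "-0.0105 -0.0461 0" --pt "0 0 0.02" --pt "0 0 0" --pt "0 0 0" --twist '[0, 0, 0, 0, 0]'

```text
clock: 21.22
tool_pos: [0.5628, -0.029, 0.1024]
orientation: [-0.0, 0.072, 0.997, 0.0]
wrist_force: [0.4, 0.3, -1.0]
opening: 0.03
grasp_force: 20.0
```

```bash
python3 - <<'E'
from h import *
plan(.5631,-.029,.0215,81.7)
E
```

```text
from [ 0.5628 -0.029   0.1024] yaw 81.8 -> shift [-0.0003  0.      0.0809] then twist 0.1
```

Emit:
carry_out --grip '[1, 1, 1, 1, 1]' --pt "0 0 0.035" --pt "0 0 0.025" --pt "0 0 0.006" --pt "0 0 0.005" --pt "0 0 0" --twist '[0, 0, 0, 0, 0]'

```text
clock: 21.85
tool_pos: [0.5631, -0.0293, 0.0317]
orientation: [0.0, 0.072, 0.997, -0.0]
wrist_force: [0.2, -0.6, -1.6]
opening: 0.03
grasp_force: 20.0
```

Emit:
carry_out --grip '[1, 1, 1, 1]' --pt "0 0 0.004" --pt "0 0 0.004" --pt "0 0 0.003" --pt "0 0 0" --twist '[0, 0, 0, 0]'

```text
clock: 22.35
tool_pos: [0.5626, -0.0294, 0.0199]
orientation: [-0.0, 0.072, 0.997, 0.0]
wrist_force: [0.2, 0.1, -1.7]
opening: 0.0299
grasp_force: 20.0
```

Emit:
carry_out --grip '[1, -0.25, -0.25, -0.25, -0.25]' --pt "0 0 0.001" --pt "0 0 0" --pt "0 0 0" --pt "0 0 0" --pt "0 0 -0.03" --twist '[0, 0, 0, 0, 0]'

```text
clock: 22.98
tool_pos: [0.5618, -0.0293, 0.048]
orientation: [-0.002, 0.072, 0.997, 0.0]
wrist_force: [0.3, -0.1, 1.5]
opening: 0.0588
grasp_force: 0.0
```

Emit:
carry_out --grip '[-0.25, -0.25, -0.25, -0.25, -0.25]' --pt "0 0 -0.055" --pt "0 0 -0.055" --pt "0 0 -0.04" --pt "0.0148 0.047 0" --pt "0.0148 0.047 0" --twist '[0, 0, 0, 0, 0]'

```text
clock: 23.6
tool_pos: [0.5468, 0.0686, 0.1998]
orientation: [0.001, 0.073, 0.997, 0.0]
wrist_force: [0.4, 0.8, 0.2]
opening: 0.0593
grasp_force: 0.0
```

Emit:
carry_out --grip '[-0.5, -0.5, -0.5, -0.5, -0.5]' --pt "0.0148 0.047 0" --pt "0.0148 0.047 0" --pt "0.0148 0.047 0" --pt "0.0148 0.047 0" --pt "0.0148 0.047 0" --twist '[0, 0, 0, 0, 0]'

```text
clock: 24.22
tool_pos: [0.5071, 0.3126, 0.1993]
orientation: [0.0, 0.072, 0.997, 0.0]
wrist_force: [0.2, -0.9, 0.5]
opening: 0.0715
grasp_force: 0.0
```

Emit:
carry_out --grip '[-0.5, -0.5, -0.5, -0.5, -0.5]' --pt "0.0148 0.047 0" --pt "0.0148 0.047 0" --pt "0 0 0.04" --pt "0 0 0.04" --pt "0 0 0" --twist '[0, 0, 0, 0, 0]'

```text
clock: 24.85
tool_pos: [0.4906, 0.4076, 0.1168]
orientation: [-0.002, 0.072, 0.997, -0.002]
wrist_force: [-0.1, -0.1, 0.8]
opening: 0.0712
grasp_force: 0.0
```

```bash
python3 - <<'E'
from h import *
plan(.492,.409,.013,81)
im,d,K,Ex=cam("scene"); P=cloud(d,K,Ex); save("pics/s4.png",im)
m=(d>0)&(im.min(2)>140)&(P[...,2]>.038)&(P[...,2]<.063)&(P[...,0]<.62)
n,l,s,c=cv2.connectedComponentsWithStats(m.astype(np.uint8))
for i in range(1,n):
    if s[i,4]>40: print(c[i].round(),s[i,4],(P[l==i].mean(0)*1000).round(1), cv2.minAreaRect(P[l==i][:,:2].astype(np.float32)*1000))
# pointer
for nm in("scene","top"):
    if nm=="top": im,d,K,Ex=cam("top"); P=cloud(d,K,Ex)
    e=np.array([np.cos(np.radians(8.5)),np.sin(np.radians(8.5))]); f=np.array([-e[1],e[0]])
    ok=(d>0)&(P[...,2]<.03)&(im.min(2)>100)&(np.hypot(P[...,0]-.487,P[...,1]+.387)<.14)
    v,u=np.nonzero(ok); q=np.array([ray(a,b,.010,K,Ex)[:2] for a,b in zip(u,v)])*1000; s,w=q@e,q@f
    for lo in(-430,-425,-420,-415):
        mm=(w>lo)&(w<-390)&(s>370); print(nm,lo,mm.sum(),s[mm].mean().round(1),np.percentile(s[mm],[0,100]).round(1))
    mm=(w<-432); print(" track ends",np.percentile(s[mm],[.5,99.5]).round(1))
    gm=(d>0)&(P[...,2]>.048)&(P[...,2]<.065)&(im.max(2)<85)&(np.hypot(P[...,0]-.427,P[...,1]+.395)<.03)
    if gm.sum()>3: print(" grip",gm.sum(),"along",(P[gm][:,:2]@e*1000).mean().round(1))
E
```

```text
from [0.4906 0.4076 0.1168] yaw 81.7 -> shift [-0.0012  0.0016  0.1038] then twist 0.7
[333. 225.] 143 [ 562.6 -104.7   50.2] ((571.1078491210938, -109.02764892578125), (33.39590835571289, 60.214637756347656), 76.1587142944336)
[328. 248.] 186 [570.  -25.7  49.1] ((572.6173706054688, -28.647377014160156), (32.3793830871582, 70.70419311523438), 82.48265075683594)
scene -430 86 426.5 [381. 512.]
scene -425 44 407.2 [393.9 509.5]
scene -420 34 404.9 [394.7 414.8]
scene -415 26 405.3 [395.4 414.8]
 track ends [337.  513.6]
 grip 45 along 369.6
top -430 77 400.4 [389.3 411.9]
top -425 64 400.5 [389.3 411.9]
top -420 50 400.5 [389.3 411.9]
top -415 35 400.0 [389.3 411.9]
 track ends [337.7 512.2]
 grip 49 along 362.2
```

View pics/s4.png

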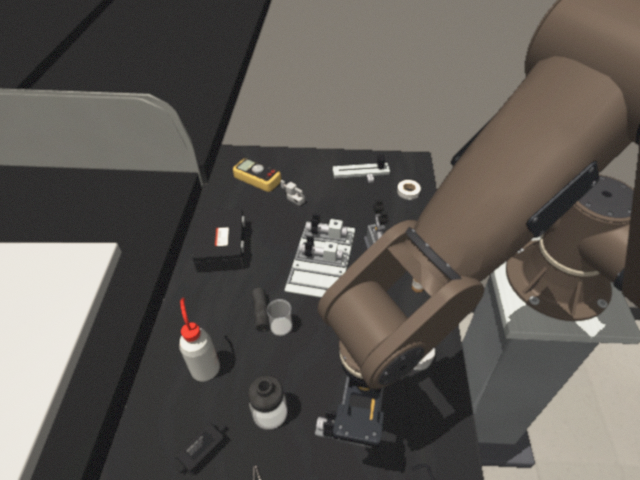

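Two couplings sit in nests 1 and 2 at (325,230) and (325,250), the grip is at the shut end (382,163), and the gripper is over the third coupling.

Emit:
carry_out --grip '[-0.5, -0.5, -0.5, -0.5, 1]' --pt "-0.001 0.001 0.04" --pt "0 0 0.04" --pt "0 0 0.023" --pt "0 0 0" --pt "0 0 0" --twist '[0, 0, 0, 0, 0]' --force 20

```text
clock: 25.58
tool_pos: [0.4939, 0.4098, 0.0183]
orientation: [0.001, 0.072, 0.997, 0.001]
wrist_force: [-0.5, 0.1, 0.9]
opening: 0.0663
grasp_force: 0.0
```

Emit:
carry_out --grip '[1, 1, 1, 1, 1]' --pt "0 0 0" --pt "0 0 0" --pt "0 0 0" --pt "0 0 0" --pt "0 0 0" --twist '[0, 0, 0, 0, 0]'

```text
clock: 26.2
tool_pos: [0.4929, 0.4091, 0.0163]
orientation: [0.0, 0.072, 0.997, -0.0]
wrist_force: [-1.1, -2.3, 4.3]
opening: 0.03
grasp_force: 19.8
```

Emit:
carry_out --grip '[1, 1, 1, 1, 1]' --pt "0 0 0" --pt "0 0 -0.04" --pt "0 0 -0.04" --pt "0 0 -0.03" --pt "0 0 0" --twist '[0, 0, 0, 0, 0]'

```text
clock: 26.82
tool_pos: [0.4935, 0.4097, 0.1277]
orientation: [0.001, 0.072, 0.997, 0.001]
wrist_force: [-0.4, -0.3, -3.0]
opening: 0.0302
grasp_force: 19.8
```

Emit:
carry_out --grip '[1, 1, 1, 1, 1]' --pt "-0.0191 -0.0496 0" --pt "-0.0191 -0.0496 0" --pt "-0.0191 -0.0496 0" --pt "-0.0191 -0.0496 0" --pt "-0.0191 -0.0496 0" --twist '[0, 0, 0, 0, 0]'

```text
clock: 27.45
tool_pos: [0.5513, 0.1483, 0.1243]
orientation: [-0.001, 0.072, 0.997, -0.0]
wrist_force: [1.0, 0.0, -1.3]
opening: 0.03
grasp_force: 19.9
```

Emit:
carry_out --grip '[1, 1, 1, 1, 1]' --pt "-0.0191 -0.0496 0" --pt "-0.0191 -0.0496 0" --pt "0 0 0.02" --pt "0 0 0" --pt "0 0 0" --twist '[0, 0, 0, 0, 0]'

```text
clock: 28.08
tool_pos: [0.575, 0.0469, 0.1057]
orientation: [-0.001, 0.072, 0.997, 0.0]
wrist_force: [-0.3, 0.8, -2.0]
opening: 0.0299
grasp_force: 19.9
```

```bash
python3 - <<'E'
from h import *
plan(.574,.0462,.0205,81.7)
E
```

```text
from [0.575  0.0469 0.1057] yaw 81.8 -> shift [ 0.0009 -0.0008  0.0852] then twist 0.1
```

Emit:
carry_out --grip '[1, 1, 1, 1, 1]' --pt "0.001 -0.0005 0.035" --pt "0 0 0.025" --pt "0 0 0.006" --pt "0 0 0.005" --pt "0 0 0" --twist '[0, 0, 0, 0, 0]'

```text
clock: 28.7
tool_pos: [0.5745, 0.0462, 0.0357]
orientation: [0.0, 0.072, 0.997, 0.0]
wrist_force: [0.4, 0.4, -1.4]
opening: 0.03
grasp_force: 19.9
```

Emit:
carry_out --grip '[1, 1, 1, 1]' --pt "0 0 0.004" --pt "0 0 0.004" --pt "0 0 0.003" --pt "0 0 0" --twist '[0, 0, 0, 0]'

```text
clock: 29.2
tool_pos: [0.5741, 0.046, 0.0239]
orientation: [-0.0, 0.072, 0.997, 0.0]
wrist_force: [0.7, -0.5, -1.7]
opening: 0.0299
grasp_force: 19.9
```

Emit:
carry_out --grip '[1, -0.25, -0.25, -0.25, -0.25]' --pt "0 0 0.0005" --pt "0 0 0" --pt "0 0 0" --pt "0 0 0" --pt "0 0 -0.03" --twist '[0, 0, 0, 0, 0]'

```text
clock: 29.82
tool_pos: [0.5733, 0.046, 0.0525]
orientation: [-0.002, 0.072, 0.997, -0.0]
wrist_force: [0.2, -0.6, 0.3]
opening: 0.0588
grasp_force: 0.0
```

Emit:
carry_out --grip '[-0.25, -0.25, -1, -1, -1]' --pt "0 0 -0.05" --pt "0 0 -0.05" --pt "0 0 -0.05" --pt "0 0 -0.046" --pt "0.0369 -0.0446 0" --twist '[0, 0, 0, 0, 0]'

```text
clock: 30.45
tool_pos: [0.5334, 0.0077, 0.2527]
orientation: [0.004, 0.071, 0.997, -0.0]
wrist_force: [0.2, -1.0, -0.6]
opening: 0.0842
grasp_force: 0.0
```

Emit:
carry_out --grip '[-1, -1, -1, -1, -1]' --pt "0.0369 -0.0446 0" --pt "0.0369 -0.0446 0" --pt "0 0 0" --pt "0 0 0" --pt "0 0 0" --twist '[0, 0, -7.3, -7.3, -7.2]'

```text
clock: 31.08
tool_pos: [0.4453, -0.0707, 0.2498]
orientation: [0.0, -0.12, 0.993, -0.0]
wrist_force: [-0.7, -0.3, -0.7]
opening: 0.0948
grasp_force: 0.0
```

```bash
python3 - <<'E'
from h import *
plan(.4453,-.0705,.113,103.5)
im,d,K,Ex=cam("scene"); save("pics/s5.png",cv2.resize(im[190:310,270:430],None,fx=5,fy=5,interpolation=cv2.INTER_CUBIC)); P=cloud(d,K,Ex)
H=(d>0)&(P[...,2]>.05)&(P[...,2]<.16)&(np.hypot(P[...,0]-.446,P[...,1]+.07)<.06)&(im.max(2)<60)
k,l,s,c=cv2.connectedComponentsWithStats(H.astype(np.uint8))
for i in range(1,k):
    if s[i,4]>6: print(c[i].round(),s[i,4],P[l==i].mean(0).round(4))
E
```

```text
from [ 0.4453 -0.0707  0.2498] yaw 103.7 -> shift [-1.000e-04  2.000e-04  1.368e-01] then twist 0.2
[380. 211.] 208 [ 0.4486 -0.0695  0.138 ]
```

View pics/s5.png

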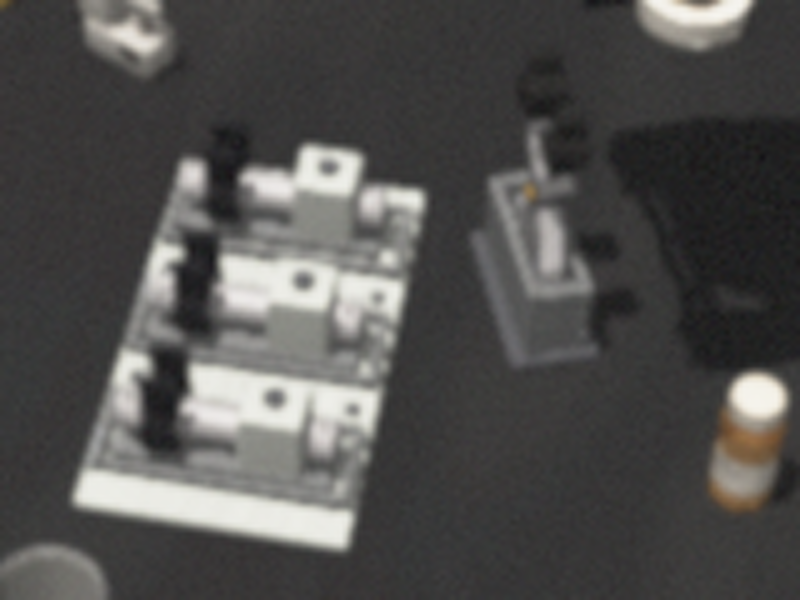

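All three couplings are seated in their nests and the pliers stand upright at (545,180) in the crop. I'll grasp the pliers.

Emit:
carry_out --grip '[-1, -1, -1, -1, -1]' --pt "-0.0007 0 0.04" --pt "0 0 0.04" --pt "0 0 0.04" --pt "0 0 0.0165" --pt "0 0 0" --twist '[0, 0, 0, 0, 0]'

```text
clock: 31.75
tool_pos: [0.4457, -0.0702, 0.1124]
orientation: [-0.001, -0.117, 0.993, 0.001]
wrist_force: [1.2, -0.7, 0.5]
opening: 0.0952
grasp_force: 0.0
```

Emit:
carry_out --grip '[-0.14, -0.14, -0.14, -0.14, -0.14]' --pt "0 0 0" --pt "0 0 0" --pt "0 0 0" --pt "0 0 0" --pt "0 0 0" --twist '[0, 0, 0, 0, 0]' --force 30

```text
clock: 32.38
tool_pos: [0.4468, -0.0703, 0.1141]
orientation: [0.001, -0.118, 0.993, -0.0]
wrist_force: [-1.5, 4.3, 23.2]
opening: 0.0561
grasp_force: 30.0
```

Emit:
carry_out --grip '[-0.14, -0.14, -0.14]' --pt "0 0 0" --pt "0 0 -0.02" --pt "0 0 0" --twist '[0, 0, 0]'

```text
clock: 32.75
tool_pos: [0.4465, -0.0704, 0.1338]
orientation: [0.001, -0.118, 0.993, -0.0]
wrist_force: [0.8, 0.0, -1.2]
opening: 0.0547
grasp_force: 7.4
```

Emit:
carry_out --grip '[-0.14, -0.14, -0.14, -0.14, -0.14]' --pt "0 0 -0.03" --pt "0 0 -0.03" --pt "0 0 -0.026" --pt "0 0 0" --pt "0 0 0" --twist '[0, 0, 0, 7.3, 7.3]'

```text
clock: 33.38
tool_pos: [0.4459, -0.0703, 0.2185]
orientation: [-0.0, 0.011, 1.0, 0.0]
wrist_force: [-0.8, 0.0, -2.5]
opening: 0.0542
grasp_force: 7.4
```

Emit:
carry_out --grip '[-0.14, -0.14, -0.14, -0.14, -0.14]' --pt "0 0 0" --pt "-0.035 -0.004 0" --pt "-0.035 -0.004 0" --pt "-0.035 -0.004 0" --pt "-0.035 -0.004 0" --twist '[7.3, 0, 0, 0, 0]'

```text
clock: 34.0
tool_pos: [0.5831, -0.1068, 0.2178]
orientation: [-0.001, 0.073, 0.997, 0.0]
wrist_force: [-0.2, -0.5, -2.0]
opening: 0.0544
grasp_force: 7.4
```

Emit:
carry_out --grip '[-0.14, -0.14, -0.14, -0.14]' --pt "-0.024 -0.0022 0" --pt "0 0 0" --pt "0 0 0" --pt "0 0 0" --twist '[0, 0, 0, 0]'

```text
clock: 34.5
tool_pos: [0.6051, -0.112, 0.219]
orientation: [-0.0, 0.073, 0.997, 0.0]
wrist_force: [-0.5, -0.4, -1.3]
opening: 0.054
grasp_force: 7.4
```

```bash
python3 - <<'E'
from h import *
plan(.606,-.112,.155,81.7)
o=env.get_obs(); print(o["opening"],o["grasp_force"],o["wrist_force"])
im,d,K,Ex=cam("scene"); save("pics/s6.png",cv2.resize(im[130:280,240:440],None,fx=4,fy=4,interpolation=cv2.INTER_CUBIC)); P=cloud(d,K,Ex)
m=(d>0)&(np.hypot(P[...,0]-.606,P[...,1]+.112)<.06)&(P[...,2]>.07)
q=P[m]; 
for z in np.arange(.07,.25,.01):
    r=q[(q[:,2]>=z)&(q[:,2]<z+.01)]
    if len(r)>3: print(round(z,3),len(r),r.mean(0).round(4)[:2],r.min(0).round(3)[:2],r.max(0).round(3)[:2])
E
```

```text
from [ 0.6051 -0.112   0.219 ] yaw 81.6 -> shift [-0.0009  0.0001  0.064 ] then twist -0.1
0.05403580434638333 7.41260290145874 [-0.46590416 -0.37050014 -1.26825777]
0.11 29 [ 0.6056 -0.1027] [ 0.597 -0.131] [ 0.614 -0.084]
0.12 27 [ 0.6047 -0.1056] [ 0.597 -0.131] [ 0.614 -0.085]
0.13 27 [ 0.6052 -0.1015] [ 0.597 -0.13 ] [ 0.614 -0.082]
0.14 23 [ 0.606  -0.0999] [ 0.597 -0.132] [ 0.614 -0.085]
0.15 24 [ 0.6052 -0.1004] [ 0.597 -0.132] [ 0.614 -0.085]
0.16 32 [ 0.6071 -0.0952] [ 0.599 -0.123] [ 0.614 -0.085]
0.17 22 [ 0.6069 -0.0986] [ 0.602 -0.105] [ 0.612 -0.094]
0.18 31 [ 0.6051 -0.1041] [ 0.598 -0.116] [ 0.614 -0.097]
0.19 17 [ 0.6034 -0.1068] [ 0.6   -0.118] [ 0.611 -0.097]
0.2 11 [ 0.6035 -0.1063] [ 0.599 -0.13 ] [ 0.612 -0.088]
0.21 11 [ 0.6082 -0.0911] [ 0.598 -0.129] [ 0.623 -0.079]
0.22 25 [ 0.6128 -0.0794] [ 0.602 -0.083] [ 0.623 -0.076]
0.23 36 [ 0.6096 -0.0788] [ 0.598 -0.091] [ 0.623 -0.073]
0.24 39 [ 0.6104 -0.0779] [ 0.598 -0.092] [ 0.625 -0.073]
```

View pics/s6.png

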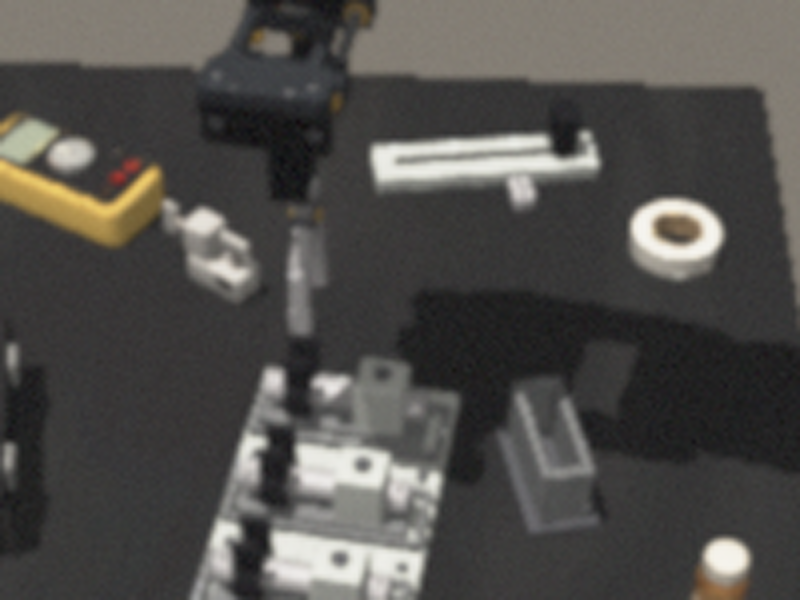

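The pliers hang vertical over the clip in nest 1, at (300,370) in the crop. I'll descend and squeeze.

Emit:
carry_out --grip '[-0.14, -0.14, -0.14, -0.14, -0.14]' --pt "-0.001 0 0.025" --pt "0 0 0.02" --pt "0 0 0.01" --pt "0 0 0.01" --pt "0 0 0" --twist '[0, 0, 0, 0, 0]'

```text
clock: 35.17
tool_pos: [0.6066, -0.1123, 0.1538]
orientation: [-0.0, 0.073, 0.997, 0.0]
wrist_force: [1.0, 0.6, -1.4]
opening: 0.0541
grasp_force: 7.4
```

Emit:
carry_out --grip '[-0.05, 0.05, 0.1, 0.15, 0.2]' --pt "0 0 0" --pt "0 0 0" --pt "0 0 0" --pt "0 0 0" --pt "0 0 0" --twist '[0, 0, 0, 0, 0]' --force 40

```text
clock: 35.8
tool_pos: [0.6067, -0.1123, 0.1543]
orientation: [0.0, 0.073, 0.997, 0.0]
wrist_force: [0.3, -1.5, -0.7]
opening: 0.039
grasp_force: 12.3
```

Emit:
carry_out --grip '[0.22, 0.22, 0.22]' --pt "0 0 0" --pt "0 0 0" --pt "0 0 0" --twist '[0, 0, 0]'

```text
clock: 36.17
tool_pos: [0.6067, -0.1123, 0.1541]
orientation: [0.0, 0.073, 0.997, 0.0]
wrist_force: [-0.1, -0.5, 1.5]
opening: 0.0375
grasp_force: 22.0
```

Emit:
carry_out --grip '[0.12, 0.03, -0.05, -0.1, -0.14]' --pt "0 0 0" --pt "0 0 0" --pt "0 0 0" --pt "0 0 0" --pt "0 0 0" --twist '[0, 0, 0, 0, 0]'

```text
clock: 36.8
tool_pos: [0.6067, -0.1123, 0.1541]
orientation: [0.0, 0.073, 0.997, 0.0]
wrist_force: [-0.4, 0.5, -1.2]
opening: 0.0538
grasp_force: 7.5
```

Emit:
carry_out --grip '[-0.14, -0.14, -0.14, -0.14, -0.14]' --pt "0 0 0" --pt "0 0 -0.015" --pt "0 0 -0.025" --pt "0 0 -0.025" --pt "0 0 0" --twist '[0, 0, 0, 0, 0]'

```text
clock: 37.42
tool_pos: [0.6074, -0.1125, 0.2216]
orientation: [0.002, 0.073, 0.997, -0.0]
wrist_force: [0.6, 0.8, -1.4]
opening: 0.0541
grasp_force: 7.4
```

Emit:
carry_out --grip '[-0.14, -0.14, -0.14, -0.14]' --pt "0.0005 0.03 0" --pt "0.0005 0.03 0" --pt "0 0.015 0" --pt "0 0 0" --twist '[0, 0, 0, 0]'

```text
clock: 37.92
tool_pos: [0.6166, -0.0374, 0.2187]
orientation: [-0.0, 0.072, 0.997, 0.0]
wrist_force: [0.4, -0.8, -1.9]
opening: 0.0541
grasp_force: 7.4
```

```bash
cat > t.py <<'E'
from h import *
import sys
cx,cy=float(sys.argv[1]),float(sys.argv[2])
plan(cx,cy,.154,81.7)
o=env.get_obs(); print(o["opening"],o["grasp_force"],o["wrist_force"])
im,d,K,Ex=cam("scene"); save(sys.argv[3],cv2.resize(im[180:280,260:380],None,fx=5,fy=5,interpolation=cv2.INTER_CUBIC)); P=cloud(d,K,Ex)
q=P[(d>0)&(np.hypot(P[...,0]-cx,P[...,1]-cy)<.06)&(P[...,2]>.072)]
print("zmin",np.percentile(q[:,2],1)); r=q[q[:,2]<.15]; print(r.mean(0).round(4),r.min(0).round(3),r.max(0).round(3))
for n,(x,y) in enumerate([(.6065,-.112),(.6165,-.0372),(.6275,.0382)]):
    q=P[(d>0)&(np.hypot(P[...,0]-x,P[...,1]-y)<.03)&(P[...,2]>.044)&(P[...,2]<.071)&(im.max(2)<75)]
    if len(q)>5: v=q[:,:2]@[.144,.99]; print("clip",n+1,len(q),"y span",np.percentile(v,[2,98]).round(4),np.ptp(np.percentile(v,[2,98])).round(4))
E
python3 t.py .6165 -.0372 pics/s7.png
```

```text
from [ 0.6166 -0.0374  0.2187] yaw 81.7 -> shift [0.0001 0.0002 0.0647] then twist 0.0
0.054064553829244084 7.4104200303554535 [ 0.39391195 -0.78961797 -1.93149202]
zmin 0.11992552494837004
[ 0.6161 -0.0289  0.128 ] [ 0.607 -0.059  0.108] [ 0.625 -0.009  0.149]
clip 1 50 y span [-0.0325 -0.0148] 0.0177
clip 2 82 y span [0.043  0.0685] 0.0255
clip 3 88 y span [0.1188 0.1454] 0.0266
```

View pics/s7.png

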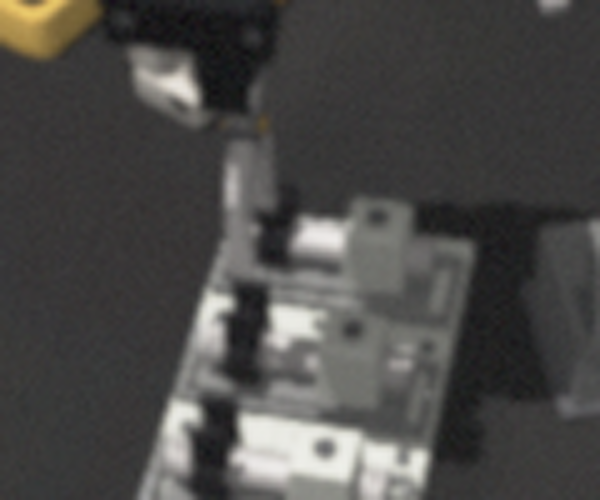

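Clip 1 is shut: its ear span measures 17.7 mm, against about 26 mm for the open ones. Next is clip 2.

Emit:
carry_out --grip '[-0.14, -0.14, -0.14, -0.14, -0.14]' --pt "0 0 0.025" --pt "0 0 0.022" --pt "0 0 0.012" --pt "0 0 0.009" --pt "0 0 0" --twist '[0, 0, 0, 0, 0]'

```text
clock: 38.6
tool_pos: [0.6166, -0.0383, 0.1509]
orientation: [-0.0, 0.073, 0.997, 0.0]
wrist_force: [-0.4, 0.4, -1.0]
opening: 0.0543
grasp_force: 7.4
```

Emit:
carry_out --grip '[-0.05, 0.05, 0.1, 0.15, 0.2]' --pt "0 0 0" --pt "0 0 0" --pt "0 0 0" --pt "0 0 0" --pt "0 0 0" --twist '[0, 0, 0, 0, 0]' --force 40

```text
clock: 39.22
tool_pos: [0.6166, -0.038, 0.1511]
orientation: [0.0, 0.073, 0.997, -0.0]
wrist_force: [0.7, 1.4, 0.9]
opening: 0.0387
grasp_force: 13.2
```

Emit:
carry_out --grip '[0.22, 0.22, 0.22]' --pt "0 0 0" --pt "0 0 0" --pt "0 0 0" --twist '[0, 0, 0]'

```text
clock: 39.6
tool_pos: [0.6167, -0.0379, 0.1513]
orientation: [0.0, 0.073, 0.997, 0.0]
wrist_force: [-0.2, 2.2, 1.9]
opening: 0.0376
grasp_force: 25.2
```

Emit:
carry_out --grip '[0.12, 0.03, -0.05, -0.1, -0.14]' --pt "0 0 0" --pt "0 0 0" --pt "0 0 0" --pt "0 0 0" --pt "0 0 0" --twist '[0, 0, 0, 0, 0]'

```text
clock: 40.22
tool_pos: [0.6166, -0.038, 0.151]
orientation: [-0.0, 0.073, 0.997, 0.0]
wrist_force: [0.6, -0.1, -1.3]
opening: 0.0542
grasp_force: 7.5
```

Emit:
carry_out --grip '[-0.14, -0.14, -0.14, -0.14, -0.14]' --pt "0 0 0" --pt "0 0 -0.015" --pt "0 0 -0.025" --pt "0 0 -0.028" --pt "0 0 0" --twist '[0, 0, 0, 0, 0]'

```text
clock: 40.85
tool_pos: [0.6175, -0.0381, 0.2219]
orientation: [0.002, 0.073, 0.997, -0.0]
wrist_force: [0.1, 0.7, -2.0]
opening: 0.0541
grasp_force: 7.4
```

Emit:
carry_out --grip '[-0.14, -0.14, -0.14, -0.14]' --pt "0 0.03 0" --pt "0 0.03 0" --pt "0 0.016 0" --pt "0 0 0" --twist '[0, 0, 0, 0]'

```text
clock: 41.35
tool_pos: [0.6275, 0.0378, 0.2186]
orientation: [-0.0, 0.072, 0.997, -0.0]
wrist_force: [-0.1, -0.7, -1.5]
opening: 0.0545
grasp_force: 7.4
```

```bash
python3 t.py .6275 .0382 pics/s8.png
```

```text
from [0.6275 0.0378 0.2186] yaw 81.7 -> shift [0.0001 0.0004 0.0646] then twist 0.0
0.05451513745073535 7.40941196680069 [-0.06914581 -0.72056685 -1.5305684 ]
zmin 0.12128214064859198
[0.6269 0.0461 0.1289] [0.617 0.017 0.109] [0.637 0.067 0.149]
clip 1 74 y span [-0.0334 -0.0153] 0.0181
clip 2 51 y span [0.047 0.062] 0.0151
clip 3 85 y span [0.1188 0.145 ] 0.0262
```

Clip 2 is shut too, with a 15 mm span. Now clip 3.

Emit:
carry_out --grip '[-0.14, -0.14, -0.14, -0.14, -0.14]' --pt "0 0 0.025" --pt "0 0 0.022" --pt "0 0 0.012" --pt "0 0 0.009" --pt "0 0 0" --twist '[0, 0, 0, 0, 0]'

```text
clock: 42.02
tool_pos: [0.6276, 0.0369, 0.1509]
orientation: [-0.0, 0.073, 0.997, 0.0]
wrist_force: [0.3, 0.7, -1.9]
opening: 0.0543
grasp_force: 7.4
```

Emit:
carry_out --grip '[-0.05, 0.05, 0.1, 0.15, 0.2]' --pt "0 0 0" --pt "0 0 0" --pt "0 0 0" --pt "0 0 0" --pt "0 0 0" --twist '[0, 0, 0, 0, 0]' --force 40

```text
clock: 42.65
tool_pos: [0.6277, 0.0372, 0.1512]
orientation: [0.0, 0.073, 0.997, -0.0]
wrist_force: [0.5, 2.0, -0.1]
opening: 0.0387
grasp_force: 13.2
```

Emit:
carry_out --grip '[0.22, 0.22, 0.22]' --pt "0 0 0" --pt "0 0 0" --pt "0 0 0" --twist '[0, 0, 0]'

```text
clock: 43.02
tool_pos: [0.6278, 0.0373, 0.1513]
orientation: [0.0, 0.073, 0.997, 0.0]
wrist_force: [0.2, 2.6, 4.1]
opening: 0.0377
grasp_force: 24.1
```

Emit:
carry_out --grip '[0.12, 0.03, -0.05, -0.1, -0.14]' --pt "0 0 0" --pt "0 0 0" --pt "0 0 0" --pt "0 0 0" --pt "0 0 0" --twist '[0, 0, 0, 0, 0]'

```text
clock: 43.65
tool_pos: [0.6277, 0.0372, 0.1511]
orientation: [-0.0, 0.073, 0.997, 0.0]
wrist_force: [-0.1, -0.7, -0.9]
opening: 0.0539
grasp_force: 7.5
```

Emit:
carry_out --grip '[-0.14, -0.14, -0.14, -0.14, -0.14]' --pt "0 0 0" --pt "0 0 -0.015" --pt "0 0 -0.025" --pt "0 0 -0.028" --pt "0 0 0" --twist '[0, 0, 0, 0, 0]'

```text
clock: 44.28
tool_pos: [0.6285, 0.0372, 0.2219]
orientation: [0.002, 0.073, 0.997, 0.0]
wrist_force: [-0.6, -0.1, -2.7]
opening: 0.0545
grasp_force: 7.4
```

```bash
python3 t.py .6275 .0382 pics/s9.png; python3 -c "
from h import *
plan(.4465,-.0704,.22,103.5,start=[*env.get_obs()['tool_pos'],81.7])"
```

```text
from [0.6285 0.0372 0.2219] yaw 81.6 -> shift [0.0012 0.0008 0.0679] then twist -0.1
0.05448647741663613 7.440885901451111 [-0.56463031 -0.08786114 -2.65008276]
zmin 0.12341934501451762
[0.6289 0.0461 0.1305] [0.62  0.014 0.111] [0.639 0.068 0.15 ]
clip 1 75 y span [-0.033  -0.0146] 0.0183
clip 2 57 y span [0.0465 0.063 ] 0.0165
clip 3 68 y span [0.1231 0.1387] 0.0157
from [0.6279 0.0372 0.2202] yaw 81.7 -> shift [ 0.164  -0.1327  0.0002] then twist -21.8
```

All three clips are shut, so the pliers go back to the stand.

Emit:
carry_out --grip '[-0.14, -0.14, -0.14, -0.14, -0.14]' --pt "0.033 -0.0265 0" --pt "0.033 -0.0265 0" --pt "0.033 -0.0265 0" --pt "0.033 -0.0265 0" --pt "0.032 -0.0267 0" --twist '[0, 0, 0, 0, 0]'

```text
clock: 44.95
tool_pos: [0.4444, -0.0706, 0.2183]
orientation: [-0.001, 0.073, 0.997, 0.0]
wrist_force: [0.6, -0.4, -0.7]
opening: 0.0543
grasp_force: 7.4
```

Emit:
carry_out --grip '[-0.14, -0.14, -0.14, -0.14, -0.14]' --pt "0 0 0" --pt "0 0 0" --pt "0 0 0" --pt "0 0 0.03" --pt "0 0 0" --twist '[-7.3, -7.3, -7.3, 0, 0]'

```text
clock: 45.58
tool_pos: [0.4449, -0.0699, 0.1874]
orientation: [-0.002, -0.118, 0.993, 0.001]
wrist_force: [-0.3, -0.7, -0.9]
opening: 0.0544
grasp_force: 7.4
```

```bash
python3 - <<'E'
from h import *
plan(.4467,-.0704,.116,103.6)
im,d,K,Ex=cam("scene"); save("pics/s10.png",cv2.resize(im[150:270,320:440],None,fx=5,fy=5,interpolation=cv2.INTER_CUBIC)); P=cloud(d,K,Ex)
a=np.radians(13.6); ex=np.array([np.cos(a),np.sin(a)]); ey=np.array([-ex[1],ex[0]]); o=np.array([.4467,-.0704])
for lo,hi in((.044,.060),(.078,.10),(.10,.13)):
    q=P[(d>0)&(np.hypot(P[...,0]-.4467,P[...,1]+.0704)<.065)&(P[...,2]>lo)&(P[...,2]<hi)][:,:2]-o
    if len(q)>4: print(lo,len(q),"x",np.percentile(q@ex,[2,98]).round(4),"y",np.percentile(q@ey,[2,98]).round(4))
E
```

```text
from [ 0.4449 -0.0699  0.1874] yaw 103.5 -> shift [-0.0016 -0.0009  0.0714] then twist -0.1
0.044 193 x [-0.0135  0.0183] y [-0.0428  0.0419]
0.078 66 x [-0.0073  0.0059] y [-0.0212  0.028 ]
0.1 81 x [-0.0062  0.0056] y [-0.0209  0.0278]
```

View pics/s10.png

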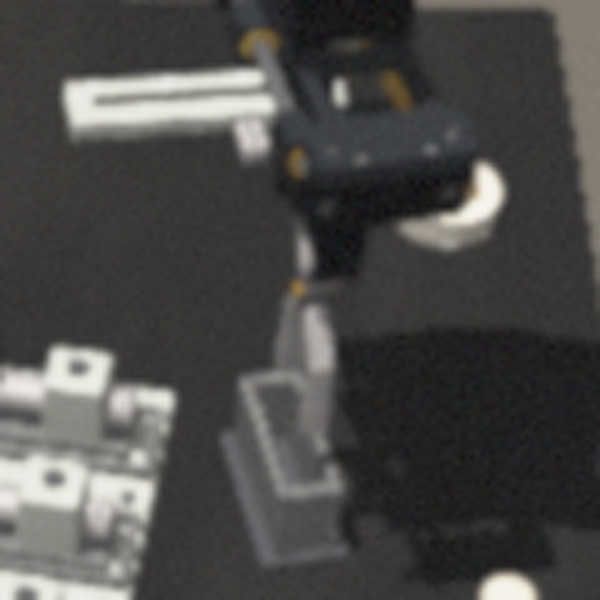

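Emit:
carry_out --grip '[-0.14, -0.14, -0.14, -0.14, -0.14]' --pt "-0.0022 -0.001 0" --pt "0 0 0.012" --pt "0 0 0.012" --pt "0 0 0.012" --pt "0 0 0" --twist '[0, 0, 0, 0, 0]'

```text
clock: 46.25
tool_pos: [0.448, -0.0705, 0.1521]
orientation: [-0.001, -0.118, 0.993, 0.0]
wrist_force: [-0.3, -0.3, -2.3]
opening: 0.0541
grasp_force: 7.4
```

Emit:
carry_out --grip '[-0.14, -0.14, -0.14, -0.14]' --pt "0 0 0.012" --pt "0 0 0.01" --pt "0 0 0.008" --pt "0 0 0" --twist '[0, 0, 0, 0]'

```text
clock: 46.75
tool_pos: [0.4483, -0.0706, 0.1225]
orientation: [-0.001, -0.118, 0.993, 0.0]
wrist_force: [-0.2, -0.5, -1.4]
opening: 0.0541
grasp_force: 7.4
```

Emit:
carry_out --grip '[-0.14, -0.14, -0.25, -0.35, -0.6]' --pt "0 0 0.005" --pt "0 0 0" --pt "0 0 0" --pt "0 0 0" --pt "0 0 0" --twist '[0, 0, 0, 0, 0]'

```text
clock: 47.38
tool_pos: [0.4486, -0.0707, 0.1183]
orientation: [0.0, -0.118, 0.993, -0.0]
wrist_force: [-0.1, -0.5, 0.6]
opening: 0.0697
grasp_force: 0.0
```

Emit:
carry_out --grip '[-1, -1, -1, -1, -1]' --pt "0 0 0" --pt "0 0 0" --pt "0 0 -0.03" --pt "0 0 -0.05" --pt "0 0 -0.05" --twist '[0, 0, 0, 0, 0]'

```text
clock: 48.0
tool_pos: [0.4482, -0.0706, 0.2496]
orientation: [-0.0, -0.118, 0.993, 0.0]
wrist_force: [0.4, 0.1, 0.2]
opening: 0.0949
grasp_force: 0.0
```

```bash
python3 - <<'E'
from h import *
e=np.array([np.cos(np.radians(8.5)),np.sin(np.radians(8.5))])
plan(.4272,-.3952,.24,8.5)
im,d,K,Ex=cam("scene"); P=cloud(d,K,Ex)
save("pics/s11.png",cv2.resize(im[150:300,260:440],None,fx=4,fy=4,interpolation=cv2.INTER_CUBIC))
E
```

```text
from [ 0.4482 -0.0706  0.2496] yaw 103.5 -> shift [ 0.0964 -0.3107  0.0096] then twist -85.0
```

View pics/s11.png

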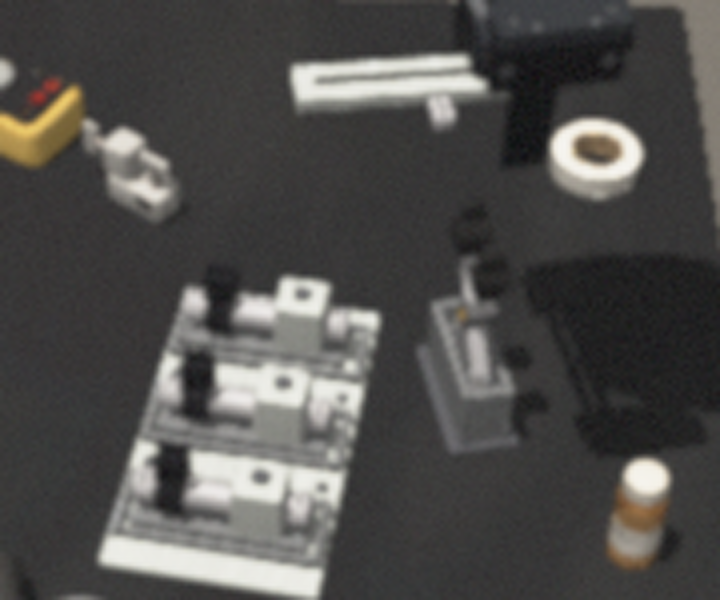

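The pliers stand in their stand at (475,330) and the couplings lie in their nests. Now I'll reopen the flow.

Emit:
carry_out --grip '[-0.4, -0.4, -0.4, -0.4, -0.4]' --pt "0 0 0" --pt "0 0 0" --pt "0 0 0" --pt "0 0 0" --pt "0 0 0" --twist '[10.6, 10.6, 10.6, 10.6, 10.6]'

```text
clock: 48.68
tool_pos: [0.4484, -0.0707, 0.2479]
orientation: [-0.0, 0.341, 0.94, 0.0]
wrist_force: [-0.2, 0.5, 0.1]
opening: 0.0669
grasp_force: 0.0
```

Emit:
carry_out --grip '[-0.4, -0.4, -0.4, -0.4, -0.4]' --pt "0 0 0" --pt "0 0 0" --pt "0 0 0" --pt "0 0 0" --pt "-0.053 -0.0115 0" --twist '[10.6, 10.6, 10.6, 10.2, 0]'

```text
clock: 49.3
tool_pos: [0.4452, -0.1235, 0.2481]
orientation: [0.0, 0.653, 0.758, 0.0]
wrist_force: [1.2, -1.0, 0.1]
opening: 0.0663
grasp_force: 0.0
```

Emit:
carry_out --grip '[-0.4, -0.4, -0.4, -0.4, -0.4]' --pt "-0.053 -0.0115 0" --pt "-0.053 -0.0115 0" --pt "-0.053 -0.0115 0" --pt "-0.053 -0.0115 0" --pt "-0.053 -0.0115 0" --twist '[0, 0, 0, 0, 0]'

```text
clock: 49.92
tool_pos: [0.427, -0.3972, 0.2478]
orientation: [-0.0, 0.653, 0.758, 0.0]
wrist_force: [1.1, 0.5, 0.5]
opening: 0.0666
grasp_force: 0.0
```

Emit:
carry_out --grip '[-0.4, -0.4, -0.4, -0.4]' --pt "0 0 0.06" --pt "0 0 0.06" --pt "0 0 0" --pt "0 0 0" --twist '[0, 0, 0, 0]'

```text
clock: 50.42
tool_pos: [0.4282, -0.396, 0.1299]
orientation: [0.001, 0.652, 0.758, -0.0]
wrist_force: [0.2, -0.6, 0.7]
opening: 0.0667
grasp_force: 0.0
```

```bash
python3 -c "
from h import *
plan(.4272,-.3952,.0285,8.5)"
```

```text
from [ 0.4282 -0.396   0.1299] yaw 8.5 -> shift [ 0.0009 -0.0008  0.1014] then twist 0.0
```

Emit:
carry_out --grip '[-0.4, -0.4, -0.4, 1, 1]' --pt "0.001 -0.001 0.05" --pt "0 0 0.051" --pt "0 0 0" --pt "0 0 0" --pt "0 0 0" --twist '[0, 0, 0, 0, 0]' --force 10

```text
clock: 51.05
tool_pos: [0.4273, -0.3955, 0.0297]
orientation: [0.002, 0.652, 0.758, -0.0]
wrist_force: [-0.2, 0.4, -0.0]
opening: 0.0516
grasp_force: 0.0
```

Emit:
carry_out --grip '[1, 1, 1, 1, 1]' --pt "0 0 0" --pt "0 0 0" --pt "0 0 0" --pt "0 0 0" --pt "0 0 0" --twist '[0, 0, 0, 0, 0]'

```text
clock: 51.68
tool_pos: [0.4274, -0.3946, 0.0273]
orientation: [0.001, 0.652, 0.758, 0.0]
wrist_force: [7.1, 3.1, 0.5]
opening: 0.0201
grasp_force: 10.0
```

Emit:
carry_out --grip '[1, 1, 1, 1, 1]' --pt "0 0 0" --pt "0 0.013 0" --pt "0 0.013 0" --pt "0 0.01 0" --pt "0 0 0" --twist '[0, 0, 0, 0, 0]'

```text
clock: 52.3
tool_pos: [0.4633, -0.3887, 0.0273]
orientation: [0.0, 0.652, 0.758, 0.0]
wrist_force: [0.7, 2.2, 5.5]
opening: 0.0194
grasp_force: 10.0
```

```bash
python3 -c "
from h import *
plan(.4654,-.3895,.0285,8.5)"
```

```text
from [ 0.4633 -0.3887  0.0273] yaw 8.6 -> shift [-0.0011  0.002  -0.0012] then twist 0.1
```

Emit:
carry_out --grip '[1, 1, -0.4, -0.4, -0.4]' --pt "0 0.002 0" --pt "0 0 0" --pt "0 0 0" --pt "0 0 0" --pt "0 0 0" --twist '[0, 0, 0, 0, 0]'

```text
clock: 52.92
tool_pos: [0.464, -0.3889, 0.0269]
orientation: [-0.0, 0.653, 0.758, 0.0]
wrist_force: [-0.0, -0.0, -0.7]
opening: 0.0445
grasp_force: 0.0
```

Emit:
carry_out --grip '[-0.4, -0.4, -0.4, -0.4, -0.4]' --pt "0 0 -0.04" --pt "0 0 -0.06" --pt "0 0 -0.06" --pt "0 0 -0.06" --pt "0.05 0 0" --twist '[0, 0, 0, 0, 0]'

```text
clock: 53.55
tool_pos: [0.4577, -0.3418, 0.2512]
orientation: [0.004, 0.653, 0.757, -0.0]
wrist_force: [0.2, 0.5, -2.2]
opening: 0.0667
grasp_force: 0.0
```

Emit:
carry_out --grip '[-0.4, -0.4, -0.4, -0.4, -0.4]' --pt "0.055 0 0" --pt "0.055 0 0" --pt "0.055 0 0" --pt "0.055 0 0" --pt "0.055 0 0" --twist '[0, 0, 0, 0, 0]'

```text
clock: 54.18
tool_pos: [0.4151, -0.066, 0.2472]
orientation: [0.0, 0.653, 0.758, 0.0]
wrist_force: [1.0, 1.4, 0.6]
opening: 0.0669
grasp_force: 0.0
```

Emit:
carry_out --grip '[-0.4, -0.4, -0.4, -0.4, -0.4]' --pt "0.055 0 0" --pt "0.055 0 0" --pt "0.055 0 0" --pt "0.055 0 0" --pt "0 0 0" --twist '[0, 0, 0, 0, 0]'

```text
clock: 54.8
tool_pos: [0.3821, 0.1528, 0.2472]
orientation: [-0.0, 0.651, 0.759, 0.0]
wrist_force: [0.4, -0.2, -0.3]
opening: 0.0666
grasp_force: 0.0
```

```bash
python3 - <<'E'
from h import *
e=np.array([np.cos(np.radians(8.5)),np.sin(np.radians(8.5))]); f=np.array([-e[1],e[0]])
for nm in("scene","top"):
    im,d,K,Ex=cam(nm); P=cloud(d,K,Ex); save(f"pics/end_{nm}.png",im)
    ok=(d>0)&(P[...,2]<.03)&(im.min(2)>100)&(np.hypot(P[...,0]-.487,P[...,1]+.387)<.14)
    v,u=np.nonzero(ok); q=np.array([ray(a,b,.010,K,Ex)[:2] for a,b in zip(u,v)])*1000; s,w=q@e,q@f
    mm=(w>-420)&(w<-390)&(s>370); print(nm,"pointer",mm.sum(),s[mm].mean().round(1))
    gm=(d>0)&(P[...,2]>.044)&(P[...,2]<.068)&(im.max(2)<85)&(np.hypot(P[...,0]-.465,P[...,1]+.389)<.035)
    g=P[gm]; print(" grip",gm.sum(),g.mean(0).round(4),"along",(g[:,:2]@e*1000).mean().round(1))
    v,u=np.nonzero(gm); r=np.array([ray(a,b,.054,K,Ex)[:2] for a,b in zip(u,v)])@e*1000; print(" along by ray",r.mean().round(1),np.percentile(r,[3,97]).round(1))
print(env.get_obs()["tool_pos"],env.get_obs()["clock"])
E
```

```text
scene pointer 33 404.7
 grip 53 [ 0.4696 -0.3868  0.0519] along 407.3
 along by ray 407.8 [397.9 417.2]
top pointer 52 400.5
 grip 64 [ 0.4618 -0.3902  0.0526] along 399.1
 along by ray 398.9 [390.7 407.4]
[0.38287133 0.15019027 0.24710591] 54.9
```

View pics/end_scene.png

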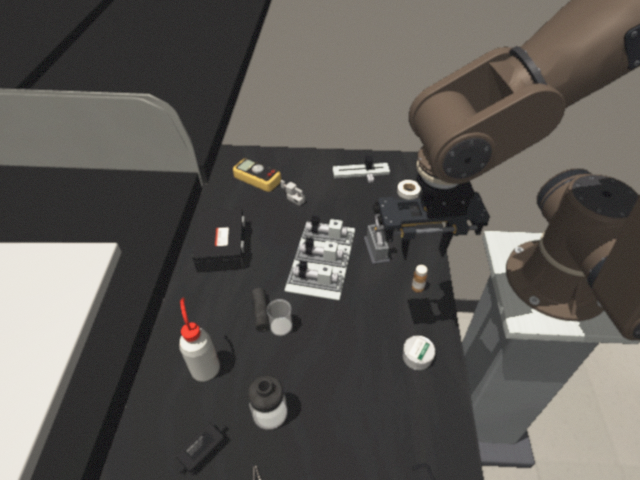

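The scene view shows the grip level with the pointer at (370,168), about 1 mm off by measurement. The couplings are in their nests, and the pliers, beaker and flask are upright.

```bash
python3 -c "
from workcell import env
print(env.job_done())"
```

```text
the job is handed in; nothing more can be done
None
```

I handed the job in at about 55 s, but no verdict came back. By my last images the flow was shut first, all three couplings lie in their nests with clips snapped shut, the grip is about 1 mm from the pointer, the pliers are back in their stand, and the beaker and flask are standing.

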